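Stand the tipped bottle back in its caddy and hang the retaining rail on its pins

TASK

The middle squeeze bottle has tipped out of the plywood caddy because its retaining rail was off: stand the bottle upright again in the middle of the gap, in line with its two neighbours and without knocking them over, and let it go. Then hang the loose rail across the front, drip ledge outwards: lower its slots over the two headed pins, slide it sideways to the end of the slots and let it down until both pins are fully home, and let go.

Things in the scene. Friction and masses are not known exactly. Their poses are not given: they have to be found in the camera images.
- caddy: Pale plywood bottle caddy, screwed down, turned 0.85 to 1.25 rad to the left: 300 wide (y), 118 deep. Side boards 18 thick, 150 high (120 at the front); floor 12 thick; back slats' faces at x=107; open at front and top. Origin: on the bench, middle of the front edge; x runs into it, y to its left, z up. A steel pin stands out of each side board's front face (x=0) towards -x.
- gap (a point): Middle of the gap in the lane, on the caddy's floor: caddy (60, 0, 12) mm. The neighbours' axes are about 94 mm to either side. Axes as the caddy's.
- pin_left (a point): Middle of the free shank of the left horizontal pin: caddy (-8.5, 141, 95) mm. Shank diameter 8, free length 17 along x between board and head; the head, at the -x end, has diameter 20 and is 7 thick. Axes as the caddy's.
- pin_right (a point): The same of the right pin: caddy (-8.5, -141, 95) mm.
- tipped_bottle: Milky squeeze bottle with a cone tip, lying on the bench clear of the caddy, tip back towards the robot and 0.25 to 0.6 rad to its right; about 0.2 kg. Body: cylinder of diameter 64, 128 long; 174 long with the cone. Grip it round the body across the diameter, about 75 mm from the base. Origin: centre of the base; own z runs from base to tip. It rolls if pushed.
- left_bottle: A like squeeze bottle standing in the caddy left (+y) of the gap. Origin: centre of the base, z up.
- right_bottle: A like squeeze bottle standing in the caddy right (-y) of the gap. Origin: centre of the base, z up.
- rail: Loose plywood retaining rail, about 0.26 kg, standing upright on the bench. Plate 350 long (y), 70 high, 9 thick (x -4.5 to 4.5), with a grip tab in its middle, 50 to 64 wide, up to z=105. A drip ledge, 210 long, 14 high, reaches to x=-44 at its foot, in front. Origin: middle of the plate's underside; z up, y along the plate. Two slots for the pins near its ends: see slot_left, slot_right.
- tab_top (a point): Middle of the top edge of the rail's grip tab: rail (0, 0, 105) mm. Take the tab from above across its 9 mm, fingers closing along the rail's x. Axes as the rail's.
- slot_left (a point): Where the left pin's axis lies when home in the left slot's seat: rail (0, 154, 48) mm. Slot, 14 wide, through the plate: mouth in the lower edge at rail y=128 (flared to 32 there, 14 from z=12 up), up to z=42; from there a level run (z 28 to 42) to y=154; there the seat goes up to z=52. So the pin enters from below, runs 26 to rail +y (the rail moves 26 to -y), and the rail drops 13.
- slot_right (a point): The same for the right pin: rail (0, -128, 48) mm. Equal slot: mouth at rail y=-154, run towards +y to the seat at y=-128. Both pins enter both mouths together (rail origin at caddy y=13, pin axis at rail z=35 for the run); home, the rail's origin is near caddy (-8.5, -13, 47).
There are look-alikes about, which are no part of the job. What is shaped like the left_bottle but black or red is not meant.

How it is judged:
By the outcome, as a careful person would: the job done as asked, in the order asked, and still so for the second after the job is handed in, with the robot touching nothing.
It also fails if it takes over 66 s, if anything falls off the work surface, if the arm or the gripper's body presses on something with over 40 N, if the wrist force passes 120 N, or if a joint passes its speed limit or range.

ROBOT

A 6-joint arm with a two-finger parallel gripper is mounted at the origin on the work surface; the furniture and walls round the work are solid. World frame = base frame: x ahead of the robot, y to its left, z up, the work surface at z = 0. Lengths are in m, angles in rad, forces in N, time in s.
With the tool pointing down it reaches from about 0.375 to 0.975 m from the base axis. Payload 3.8 kg.
Tool frame: the origin (TCP) lies midway between the tips of the shut fingers; the grasp point (between the pads) lies 19 mm behind it; z points along the fingers, y is the line along which they close (so a half turn about z gives the same grasp; the last joint's range is limited). The gripper opens to 85 mm and grips with 20 to 120 N. Pads are 22 mm wide; open, the fingers measure 114 mm over their backs; the gripper's body (76 mm by 85 mm) begins 54 mm behind the grasp point. The pads swing forward as they close: fully open they stand 13 mm farther back than shut.
Start: joints at [-0.037, 0.264, 1.604, -0, 1.274, -0.037], TCP at [0.675, -0, 0.231] pointing down, gripper open.
Joint ranges: [-2.63, 2.63], [-0.94, 2.18], [0.31, 2.57], [-1.31, 4.45], [0, 2.66], [-2.55, 2.55]. Speed limits (rad/s): [2.57, 2.57, 3.14, 3.14, 3.14, 3.14].

INTERFACE

Orientations are given as a rotation vector (axis times angle).
In Python, from workcell import bot, read_camera, camera_info, ticket gives the robot as it stands.
- The arm moves only by the tool servo_tool, never from a script. Its argument "targets" is a list of rows, each an object of numbers: "hand": the closure, from -1 (fully open) to 1 (shut); "x", "y", "z": the shift along the tool's x, y, z as a fraction of full scale; "roll": the turn about the tool's z as a fraction of full scale. In form: [{"hand": .., "x": .., "y": .., "z": .., "roll": ..}, ...]. A call has 1 to 10 rows; each row is the pose to reach, as a shift and turn from the pose commanded when the call began, along the tool's axes at that moment, turning the shorter way round; what a row does not reach only later rows make up. Full scale, the value 1, is 50 cm for a shift and 180 degrees for a turn. A row lasts 1/12 s, in which the tool goes at most 41.7 mm and 7.16 degrees, less where a joint would pass 70% of its speed; a pose out of reach is approached as far as the arm can. A call with a number of a shift or a turn outside -1 to 1 is refused whole. A call with a gripper value outside its range is refused whole. The fingers move at their own pace and stop on an object; "grip_force" is the grip in N (left out, the last holds). Time passes only in rows, so rows that repeat a pose let the fingers close. It gives the time, the measured TCP pose, the force, the opening and the grip force at its end, in the units of the state.
- bot.read_state(): the state, without advancing time (a new reading comes with each control period).
- read_camera(name): name is "scene" or "side" or "wrist"; returns the picture (400x640x3 uint8, red, green, blue); there is no depth.
- camera_info(name): a dict with "fx", "fy", "cx", "cy" (pixels), "k1" (the pictures are not rectified: a ray, as slopes to the right and down, at radius r is drawn at 1 + k1 r^2 times it, then the intrinsics apply), "eye" and "orientation" of the camera in the world; the wrist camera has in their place "T_tool_cam" (4x4, takes a point from camera to tool coordinates, whose origin is the TCP and whose axes are the flange's). Camera axes: x right, y down, z forward; pixel columns grow to the right and rows downward; lengths in m; the calibration is good to about 2 mm. A picture is of the moment at which its call begins: read the wrist's pose just before it. camera_info takes no time and is no camera call.
- ticket.finish_job(): hands the job in; it is judged then, once.
The state is a dict: "time": time; "q": joint angles; "joint_vel": joint speeds; "joint_torque": joint torques, N m; "tool_pos": TCP position; "tcp_rot": TCP orientation; "wrist_force": force on the tool from outside, world axes, zero at the start; "torque": the same for the moment, N m; "width": opening from 0.0 (shut) to 1.0 (fully open); "grip_force": force on a finger pad.
Only numpy, scipy, OpenCV 4.12 (cv2) and the standard library are available. Lean on these libraries where they do the work, as an engineer would, in place of code of your own. Each camera call takes 0.05 s, during which the arm holds its last target. There are 200 camera calls.

## Working session

There is one attempt and no reset: what is moved stays moved. The work goes in short steps, Python scripts to look and compute and a tool call to move; the robot and the scene stay as the last step left them, time stands still between calls to the robot, and variables do not carry over. Pictures are saved under pics/ and viewed, at most 10 in all, crops included, and the job is handed in when it is done.

Besides the shell and the picture viewer there is one more tool, called after ">>>" by a JSON object that holds its "method" and its "body", one argument or row to a line. servo_tool: Moves the arm, as the interface text tells. Its arguments: {"type":"object","properties":{"targets":{"type":"array"},"grip_force":{"type":"number"}},"required":["targets"]}

```bash
ls; mkdir -p pics
python3 - <<'E'
from workcell import bot, read_camera, camera_info
import cv2,numpy as np
s=bot.read_state(); print({k:np.round(v,3).tolist() for k,v in s.items()})
for n in ["scene","side","wrist"]:
    i=read_camera(n); cv2.imwrite(f"pics/{n}0.png",i[:,:,::-1]); print(n,camera_info(n))
a=cv2.imread("pics/scene0.png");b=cv2.imread("pics/side0.png")
E
```

```text
pics
{'time': 0.0, 'q': [-0.037, 0.265, 1.605, -0.0, 1.274, -0.037], 'joint_vel': [-0.0, 0.001, 0.0, 0.0, -0.0, 0.001], 'joint_torque': [0.001, -51.512, -36.731, -0.0, 0.013, 0.0], 'tool_pos': [0.674, 0.0, 0.23], 'tcp_rot': [-2.22, -2.22, 0.002], 'wrist_force': [-0.211, -0.147, 1.031], 'torque': [-0.091, -0.058, -0.05], 'grip_force': 0.0, 'width': 0.999}
scene {'fx': 509.50509862079934, 'fy': 509.50509862079934, 'cx': 319.1613734168487, 'cy': 202.88072226081505, 'k1': -0.12320312196256254, 'eye': array([-0.05519543, -0.88604852,  1.26603977]), 'orientation': array([-2.32972032,  0.7169502 , -0.28245254])}
side {'fx': 438.71806886296685, 'fy': 438.71806886296685, 'cx': 320.52056063376335, 'cy': 203.6531479483566, 'k1': -0.0413312639896359, 'eye': array([ 0.53064219, -0.9349938 ,  0.75450994]), 'orientation': array([-2.19839423,  0.03663595, -0.02629152])}
wrist {'fx': 327.80592048489336, 'fy': 327.80592048489336, 'cx': 318.63298210388007, 'cy': 197.22362560910494, 'k1': 0.017559134100999692, 'T_tool_cam': array([[ 9.03673636e-04, -9.57420825e-01, -2.88694557e-01,
         7.45488451e-02],
       [ 9.99999566e-01,  8.00372498e-04,  4.75866081e-04,
        -6.37625991e-05],
       [-2.24540912e-04, -2.88694862e-01,  9.57421133e-01,
        -1.41967386e-01],
       [ 0.00000000e+00,  0.00000000e+00,  0.00000000e+00,
         1.00000000e+00]])}
```

View pics/scene0.png

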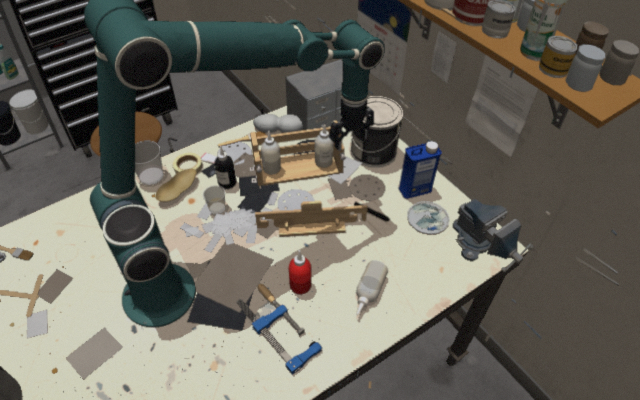

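View pics/side0.png

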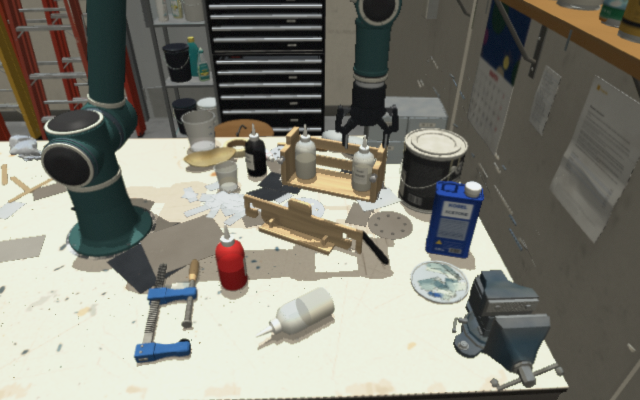

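Candidates for the bottle, in scene pixels: milky lying (370,285), red standing (300,273), black standing (227,170), and the two caddy neighbours at (270,155) and (324,148). I choose the lying milky one. The rail is at (312,213) and the caddy at (298,160).

```bash
cat > h.py <<'E'
import numpy as np,cv2
from scipy.spatial.transform import Rotation as R
from workcell import bot, read_camera, camera_info
def cam(n):
    c=camera_info(n)
    if n=="wrist":
        s=bot.read_state(); T=np.eye(4);T[:3,:3]=R.from_rotvec(s["tcp_rot"]).as_matrix();T[:3,3]=s["tool_pos"]
        T=T@c["T_tool_cam"]; return c,T[:3,:3],T[:3,3]
    return c,R.from_rotvec(c["orientation"]).as_matrix(),np.array(c["eye"])
def ray(C,uv):
    c,Rm,e=C; K=np.array([[c["fx"],0,c["cx"]],[0,c["fy"],c["cy"]],[0,0,1.]])
    p=cv2.undistortPoints(np.array([[uv]],float),K,np.array([c["k1"],0,0,0.]))[0,0]
    d=Rm@np.array([p[0],p[1],1]); return e,d/np.linalg.norm(d)
def onz(C,uv,z):
    e,d=ray(C,uv); return e+d*(z-e[2])/d[2]
def proj(C,P):
    c,Rm,e=C; p=Rm.T@(np.array(P)-e); a=p[:2]/p[2]; a=a*(1+c["k1"]*(a@a)); return np.array([c["fx"]*a[0]+c["cx"],c["fy"]*a[1]+c["cy"]])
def tri(rs):
    A=0;b=0
    for e,d in rs:
        M=np.eye(3)-np.outer(d,d);A=A+M;b=b+M@e
    p=np.linalg.solve(A,b); return p,[np.linalg.norm((np.eye(3)-np.outer(d,d))@(p-e)) for e,d in rs]
E
python3 - <<'E'
import cv2,numpy as np
a=cv2.imread("pics/scene0.png")[110:330,235:405];b=cv2.imread("pics/side0.png")[120:350,230:400]
r=lambda i,f:cv2.resize(i,None,fx=f,fy=f,interpolation=cv2.INTER_CUBIC)
a=r(cv2.imread("pics/scene0.png")[110:250,240:390],4);cv2.imwrite("pics/c1.png",a)
b=r(cv2.imread("pics/side0.png")[110:260,236:396],4);cv2.imwrite("pics/c2.png",b)
E
```

```text
(no output)
```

View pics/c1.png

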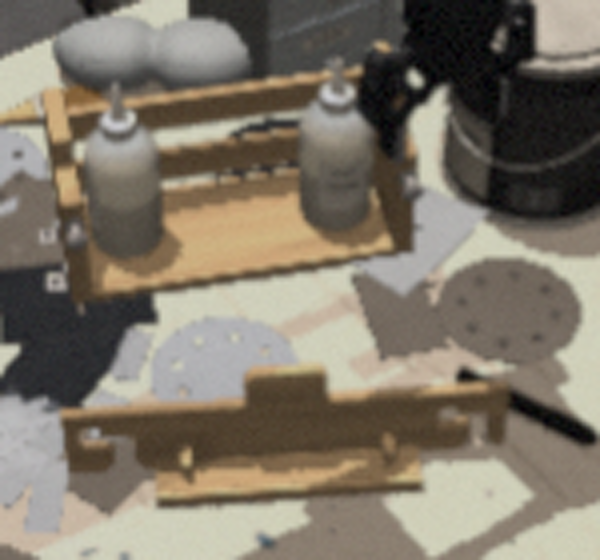

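View pics/c2.png

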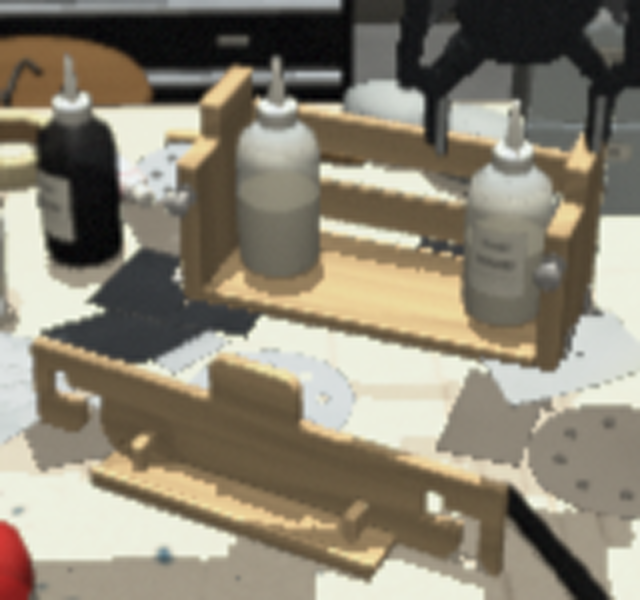

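Scene crop: pin heads at (75,232) and (411,184), rail plate corners (64,412) and (505,385), ledge corners (158,503) and (420,488). Side crop: pin heads at (178,200) and (549,272), rail corners (35,342) and (507,487). The bottles have a collar and a thin tip.

Run:
```python
from h import *
S,D=cam("scene"),cam("side")
s=lambda u,v:(u/4+240-.4,v/4+110-.4); d=lambda u,v:(u/4+236-.4,v/4+110-.4)
P={"pinL":(s(75,232),d(178,200)),"pinR":(s(411,184),d(549,272)),"railTL":(s(64,412),d(35,342)),"railTR":(s(505,385),d(507,487)),
"ledL":(s(158,503),d(92,478)),"ledR":(s(420,488),d(370,578)),"tabL":(s(248,370),d(214,358)),"tabR":(s(326,372),d(299,385)),
"botTip":((361,318),(259,343)),"Lcol":(s(117,120),d(277,108)),"Rcol":(s(337,95),d(514,150))}
Q={}
for k,(a,b) in P.items():
    p,e=tri([ray(S,a),ray(D,b)]);Q[k]=p;print(k,p.round(4),np.round(e,4))
for a,b in [("pinL","pinR"),("railTL","railTR"),("ledL","ledR"),("tabL","tabR"),("Lcol","Rcol")]:
    v=Q[a]-Q[b];print(a,np.linalg.norm(v).round(4),"yaw of x axis",np.arctan2(-v[0],v[1]).round(3), ((Q[a]+Q[b])/2).round(4))
for n,C,box in[("scene0",S,(340,250,400,330)),("side0",D,(250,280,345,350))]:
    im=cv2.imread(f"pics/{n}.png");x0,y0,x1,y1=box
    c=im[y0:y1,x0:x1].astype(int);print(n,im[285 if n=="scene0" else 310,370 if n=="scene0" else 305], im[y0+3,x0+3])
w=cv2.imread("pics/scene0.png")[245:330,330:410];w2=cv2.imread("pics/side0.png")[280:355,245:345]
w=cv2.resize(w,None,fx=4,fy=4,interpolation=2);w2=cv2.resize(w2,None,fx=4,fy=4,interpolation=2)
o=np.zeros((345,730,3),np.uint8);o[:340,:320]=w;o[:300,325:725]=w2;cv2.imwrite("pics/c3.png",o)
```

```text
pinL [0.4565 0.1961 0.0983] [0.0018 0.0018]
pinR [0.718  0.0903 0.0977] [0.0013 0.0013]
railTL [0.3632 0.0548 0.0708] [0.002 0.002]
railTR [ 0.6666 -0.1083  0.0671] [0.0008 0.0008]
ledL [ 0.4017 -0.0151  0.0059] [0.0007 0.0007]
ledR [ 5.838e-01 -1.134e-01 -2.000e-04] [0.0002 0.0002]
tabL [ 0.4883 -0.0134  0.1037] [0.0025 0.0025]
tabR [ 0.5407 -0.0431  0.1002] [0.0002 0.0002]
botTip [ 0.4321 -0.3948  0.0232] [0.0008 0.0008]
Lcol [0.5304 0.2479 0.1458] [0.0011 0.0011]
Rcol [0.6988 0.1712 0.1485] [0.0003 0.0003]
pinL 0.2822 yaw of x axis 1.186 [0.5872 0.1432 0.098 ]
railTL 0.3445 yaw of x axis 1.078 [ 0.5149 -0.0267  0.069 ]
ledL 0.207 yaw of x axis 1.076 [ 0.4927 -0.0643  0.0029]
tabL 0.0603 yaw of x axis 1.056 [ 0.5145 -0.0283  0.102 ]
Lcol 0.185 yaw of x axis 1.143 [0.6146 0.2096 0.1472]
scene0 [141 148 149] [114 127 140]
side0 [173 183 180] [222 240 237]
```

View pics/c3.png

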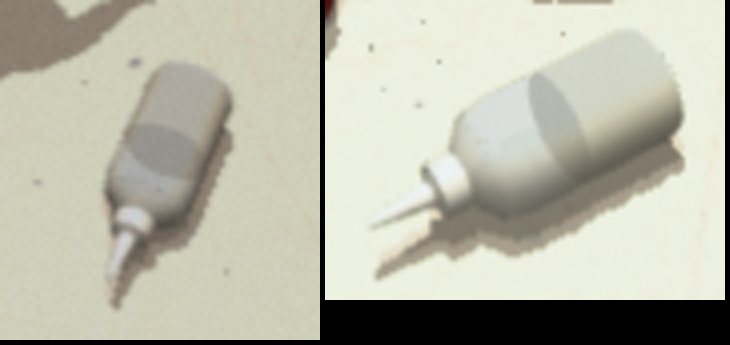

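The lying bottle is confirmed milky. In the side picture its collar is at (275,325) and its tip at about (256,336). Next I move the wrist over it.

>>> {"method": "servo_tool", "body": {
  "targets": [
    {"hand": -1, "x": -0.73, "y": -0.35, "z": -0.04, "roll": 0.366},
    {"hand": -1, "x": -0.73, "y": -0.35, "z": -0.04, "roll": 0.366},
    {"hand": -1, "x": -0.73, "y": -0.35, "z": -0.04, "roll": 0.366},
    {"hand": -1, "x": -0.73, "y": -0.35, "z": -0.04, "roll": 0.366},
    {"hand": -1, "x": -0.73, "y": -0.35, "z": -0.04, "roll": 0.366},
    {"hand": -1, "x": -0.73, "y": -0.35, "z": -0.04, "roll": 0.366},
    {"hand": -1, "x": -0.73, "y": -0.35, "z": -0.04, "roll": 0.366},
    {"hand": -1, "x": -0.73, "y": -0.35, "z": -0.04, "roll": 0.366},
    {"hand": -1, "x": -0.73, "y": -0.35, "z": -0.04, "roll": 0.366},
    {"hand": -1, "x": -0.73, "y": -0.35, "z": -0.04, "roll": 0.366}
  ]
}}

```text
time: 0.98
tool_pos: [0.498, -0.3678, 0.2512]
tcp_rot: [3.074, 0.646, -0.001]
wrist_force: [0.3, -0.0, 0.7]
width: 1.002
grip_force: 0.0
```

>>> {"method": "servo_tool", "body": {
  "targets": [
    {"hand": -1, "x": 0, "y": 0, "z": 0, "roll": 0},
    {"hand": -1, "x": 0, "y": 0, "z": 0, "roll": 0},
    {"hand": -1, "x": 0, "y": 0, "z": 0, "roll": 0}
  ]
}}

```text
time: 1.23
tool_pos: [0.4999, -0.3646, 0.2508]
tcp_rot: [-3.071, -0.656, 0.0]
wrist_force: [0.1, -0.6, -0.1]
width: 0.998
grip_force: 0.0
```

Run:
```python
from h import *
W=cam("wrist");cv2.imwrite("pics/w1.png",read_camera("wrist")[:,:,::-1])
cv2.imwrite("pics/sc1.png",read_camera("scene")[:,:,::-1])
import pickle;pickle.dump(W,open("w1.pkl","wb"))
S,D=cam("scene"),cam("side")
for n,a,b in [("col",(363.1,299.6),(275.1,325.4)),("tip",(357.9,315),(255.9,336.1))]: print(n,*tri([ray(S,a),ray(D,b)]))
```

```text
col [ 0.46441589 -0.36028504  0.03687352] [np.float64(0.0019445146205725647), np.float64(0.0019445146205725543)]
tip [ 0.42620487 -0.38713758  0.0349205 ] [np.float64(0.0009784339185475333), np.float64(0.0009784339185473817)]
```

View pics/w1.png

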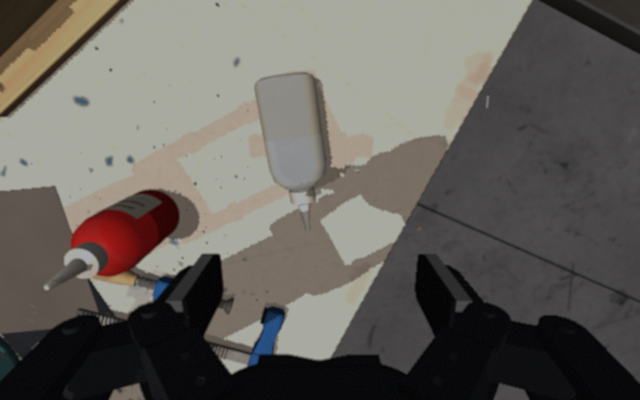

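The wrist view shows the bottle body from its base edge at (286,74) to the collar at (302,196), with the tip at (308,228). Its sides run from (258,90) to (271,180) on the left and from (315,85) to (325,170) on the right.

Run:
```python
from h import *
import pickle
W=pickle.load(open("w1.pkl","rb"))
im=cv2.imread("pics/w1.png")
base,col,tip=[onz(W,p,z) for p,z in (((286,74),.05),((302,196),.032),((308,228),.032))]
print(base,col,tip)
for n,a,b in(("b-col",base,col),("b-tip",base,tip),("c-t",col,tip)):
    v=(a-b)[:2];print(n,np.linalg.norm(v),np.arctan2(v[1],v[0]))
M=cam("wrist"); y=M[1]@0
Rt=R.from_rotvec(bot.read_state()["tcp_rot"]).as_matrix();print(Rt.round(3))
# body width at rows
for v,l,r in((120,262,318),(160,268,325)):
    print(np.linalg.norm(onz(W,(l,v),.032)-onz(W,(r,v),.032)))
```

```text
[ 0.57455578 -0.29491589  0.05      ] [ 0.46129485 -0.35978399  0.032     ] [ 0.42795153 -0.38188599  0.032     ]
b-col 0.13052168554460766 0.5201278082316998
b-tip 0.17045998545998403 0.5354270314233716
c-t 0.04000344202256927 0.5853635501141672Traceback (most recent call last):
  File "<stdin>", line 9, in <module>
ValueError: matmul: Input operand 1 does not have enough dimensions (has 0, gufunc core with signature (n?,k),(k,m?)->(n?,m?) requires 1)
```

>>> {"method": "servo_tool", "body": {
  "targets": [
    {"hand": -1, "x": -0.075, "y": -0.036, "z": 0.1, "roll": -0.038},
    {"hand": -1, "x": -0.075, "y": -0.036, "z": 0.2, "roll": -0.038},
    {"hand": -1, "x": -0.075, "y": -0.036, "z": 0.28, "roll": -0.038},
    {"hand": -1, "x": -0.075, "y": -0.036, "z": 0.34, "roll": -0.038},
    {"hand": -1, "x": -0.075, "y": -0.036, "z": 0.4, "roll": -0.038},
    {"hand": -1, "x": -0.075, "y": -0.036, "z": 0.44, "roll": -0.038},
    {"hand": -1, "x": -0.075, "y": -0.036, "z": 0.462, "roll": -0.038},
    {"hand": -1, "x": -0.075, "y": -0.036, "z": 0.462, "roll": -0.038},
    {"hand": -1, "x": -0.075, "y": -0.036, "z": 0.462, "roll": -0.038}
  ]
}}

```text
time: 2.08
tool_pos: [0.4594, -0.3635, 0.0208]
tcp_rot: [3.027, 0.841, 0.0]
wrist_force: [0.1, 0.6, -0.1]
width: 0.999
grip_force: 0.0
```

>>> {"method": "servo_tool", "body": {
  "targets": [
    {"hand": 1, "x": 0, "y": 0, "z": 0, "roll": 0},
    {"hand": 1, "x": 0, "y": 0, "z": 0, "roll": 0},
    {"hand": 1, "x": 0, "y": 0, "z": 0, "roll": 0},
    {"hand": 1, "x": 0, "y": 0, "z": 0, "roll": 0},
    {"hand": 1, "x": 0, "y": 0, "z": 0, "roll": 0},
    {"hand": 1, "x": 0, "y": 0, "z": 0, "roll": 0},
    {"hand": 1, "x": 0, "y": 0, "z": 0, "roll": 0},
    {"hand": 1, "x": 0, "y": 0, "z": 0, "roll": 0}
  ],
  "grip_force": 20
}}

```text
time: 2.75
tool_pos: [0.4603, -0.3651, 0.0233]
tcp_rot: [3.024, 0.837, 0.005]
wrist_force: [0.2, 1.9, 6.0]
width: 0.728
grip_force: 20.7
```

Run:
```python
from h import *
cv2.imwrite("pics/w2.png",read_camera("wrist")[:,:,::-1]); s=bot.read_state();print(s["tool_pos"],s["width"],s["grip_force"],s["time"])
```

```text
[ 0.46033755 -0.36515358  0.02332207] 0.7264816198184588 20.71447402238846 2.8
```

View pics/w2.png

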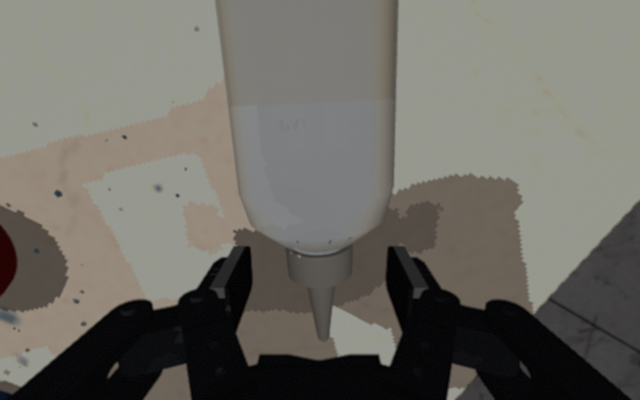

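The grip is on the body edge: 61.8 mm opening, so the solid body reaches z=128. The pads are at (235,270) and (400,270), level with the shoulder. I now work out how far back the pad tips stand at this opening.

Run:
```python
from h import *
c=camera_info("wrist");T=c["T_tool_cam"];C=(c,T[:3,:3],T[:3,3])
for uv,y in (((221,255),-.0425),((418,255),.0425),((251,248),-.031),((388,248),.031)):
    e,d=ray(C,uv); print(uv,(e+d*(y-e[1])/d[1]).round(4))
im=cv2.imread("pics/w2.png");print(im[200:300:6,245].mean(1).round(),im[200:300:6,240].mean(1).round())
```

```text
(221, 255) [ 0.01   -0.0425 -0.015 ]
(418, 255) [ 0.0084  0.0425 -0.0119]
(251, 248) [ 0.0102 -0.031  -0.0086]
(388, 248) [ 0.0081  0.031  -0.0042]
[123. 109. 123. 137. 136.  74.  78.  76.   7.   6.   5.   5.   6.   1.
   4.   2.   6.] [130. 135. 138. 136. 137.  80.  76.  76.  44.  36.   6.   4.   2.   6.
   2.   6.   5.]
```

>>> {"method": "servo_tool", "body": {
  "targets": [
    {"hand": -0.9, "x": 0, "y": 0, "z": 0, "roll": 0},
    {"hand": -0.9, "x": 0, "y": 0, "z": 0, "roll": 0},
    {"hand": -0.9, "x": 0, "y": 0, "z": 0, "roll": 0},
    {"hand": -0.9, "x": 0.018, "y": 0, "z": 0, "roll": 0},
    {"hand": -0.9, "x": 0.036, "y": 0, "z": 0, "roll": 0},
    {"hand": 1, "x": 0.036, "y": 0, "z": 0, "roll": 0},
    {"hand": 1, "x": 0.036, "y": 0, "z": 0, "roll": 0},
    {"hand": 1, "x": 0.036, "y": 0, "z": 0, "roll": 0},
    {"hand": 1, "x": 0.036, "y": 0, "z": 0, "roll": 0},
    {"hand": 1, "x": 0.036, "y": 0, "z": 0, "roll": 0}
  ]
}}

```text
time: 3.63
tool_pos: [0.4743, -0.3547, 0.0205]
tcp_rot: [3.027, 0.838, 0.001]
wrist_force: [2.0, 1.7, 2.1]
width: 0.74
grip_force: 21.9
```

>>> {"method": "servo_tool", "body": {
  "targets": [
    {"hand": 1, "x": 0, "y": 0, "z": 0, "roll": 0},
    {"hand": 1, "x": 0, "y": 0, "z": 0, "roll": 0},
    {"hand": 1, "x": 0, "y": 0, "z": -0.02, "roll": 0},
    {"hand": 1, "x": 0, "y": 0, "z": -0.04, "roll": 0},
    {"hand": 1, "x": 0, "y": 0, "z": -0.06, "roll": 0},
    {"hand": 1, "x": 0, "y": 0, "z": -0.08, "roll": 0},
    {"hand": 1, "x": 0, "y": 0, "z": -0.1, "roll": 0},
    {"hand": 1, "x": 0, "y": 0, "z": -0.1, "roll": 0}
  ]
}}

```text
time: 4.3
tool_pos: [0.4754, -0.3561, 0.0736]
tcp_rot: [3.024, 0.837, 0.004]
wrist_force: [0.6, -0.2, -1.6]
width: 0.742
grip_force: 22.8
```

Run:
```python
from h import *
s=bot.read_state();print(s["tool_pos"],s["width"],s["grip_force"],s["time"],s["wrist_force"],s["torque"])
a=read_camera("side")[200:400,180:400,::-1];b=read_camera("wrist")[:,150:500,::-1]
cv2.imwrite("pics/m1.png",np.hstack([cv2.resize(a,(440,400),interpolation=2),b]))
```

```text
[ 0.47540664 -0.35611756  0.07358535] 0.7422831411697463 22.806401252746582 4.3 [ 0.58875072 -0.19656263 -1.63642476] [-0.13085806  0.04000453  0.05160627]
```

View pics/m1.png

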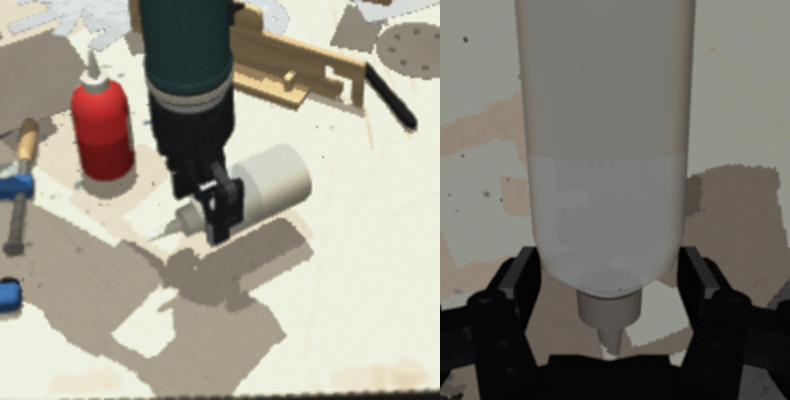

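The bottle has lifted level and is held at 63 mm. I now ease the closure so that the base can swing down in the grip.

>>> {"method": "servo_tool", "body": {
  "targets": [
    {"hand": -0.4, "x": 0, "y": 0, "z": 0, "roll": 0},
    {"hand": -0.4, "x": 0, "y": 0, "z": 0, "roll": 0},
    {"hand": -0.4, "x": 0, "y": 0, "z": 0, "roll": 0}
  ]
}}

```text
time: 4.65
tool_pos: [0.4733, -0.3542, 0.0695]
tcp_rot: [-3.026, -0.838, 0.001]
wrist_force: [0.0, 1.0, -1.7]
width: 0.744
grip_force: 22.8
```

>>> {"method": "servo_tool", "body": {
  "targets": [
    {"hand": -0.46, "x": 0, "y": 0, "z": 0, "roll": 0},
    {"hand": -0.46, "x": 0, "y": 0, "z": 0, "roll": 0},
    {"hand": -0.46, "x": 0, "y": 0, "z": 0, "roll": 0}
  ]
}}

```text
time: 4.9
tool_pos: [0.4737, -0.3545, 0.07]
tcp_rot: [-3.027, -0.838, 0.0]
wrist_force: [-0.0, 0.3, -1.9]
width: 0.744
grip_force: 22.8
```

Run:
```python
from h import *
s=bot.read_state();print(s["tool_pos"],s["width"],s["grip_force"],s["time"],s["wrist_force"],s["torque"])
a=read_camera("side")[:,:,::-1];cv2.imwrite("pics/s3.png",a)
b=cv2.imread("pics/side0.png"); 
m=(a[260:350,200:400].astype(int).min(2)>0)
# base extent: light grey milky edge = differs from earlier saved m1 crop
p=cv2.imread("pics/m1.png")[:,:440];p=cv2.resize(p,(220,200),interpolation=3)
d=np.abs(p.astype(int)-a[200:400,180:400]).max(2)>40
ys,xs=np.nonzero(d);print(d.sum(), (xs.min()+180,ys.min()+200,xs.max()+180,ys.max()+200) if d.any() else 0)
```

```text
[ 0.47372631 -0.35449359  0.06996221] 0.7439476443063412 22.811024487018585 4.9 [-0.0149189   0.27039289 -1.92843455] [-0.07231759  0.13417092  0.01957193]
645 (np.int64(187), np.int64(200), np.int64(336), np.int64(397))
```

>>> {"method": "servo_tool", "body": {
  "targets": [
    {"hand": -0.48, "x": 0, "y": 0, "z": 0, "roll": 0},
    {"hand": -0.48, "x": 0, "y": 0, "z": 0, "roll": 0}
  ]
}}

```text
time: 5.12
tool_pos: [0.4738, -0.3546, 0.0703]
tcp_rot: [-3.028, -0.839, 0.0]
wrist_force: [-0.1, -0.1, -2.3]
width: 0.743
grip_force: 20.8
```

>>> {"method": "servo_tool", "body": {
  "targets": [
    {"hand": -0.487, "x": 0, "y": 0, "z": 0, "roll": 0},
    {"hand": -0.487, "x": 0, "y": 0, "z": 0, "roll": 0}
  ]
}}

```text
time: 5.28
tool_pos: [0.474, -0.3547, 0.0704]
tcp_rot: [3.028, 0.838, 0.0]
wrist_force: [-0.2, 0.3, -1.7]
width: 0.741
grip_force: 11.5
```

>>> {"method": "servo_tool", "body": {
  "targets": [
    {"hand": -0.492, "x": 0, "y": 0, "z": 0, "roll": 0},
    {"hand": -0.492, "x": 0, "y": 0, "z": 0, "roll": 0}
  ]
}}

```text
time: 5.45
tool_pos: [0.4739, -0.3547, 0.0706]
tcp_rot: [3.027, 0.838, 0.0]
wrist_force: [-0.3, 1.5, -0.7]
width: 0.749
grip_force: 5.7
```

```bash
cat >> h.py <<'E'
def chk(prev,new):
    s=bot.read_state();print(np.round(s["tool_pos"],4),s["width"].round(3),np.round(s["grip_force"],1),s["time"],np.round(s["wrist_force"],1),np.round(s["torque"],2))
    a=read_camera("side")[:,:,::-1];cv2.imwrite(f"pics/{new}.png",a);b=cv2.imread(f"pics/{prev}.png")
    d=(np.abs(a.astype(int)-b).max(2)>25).astype(np.uint8);d=cv2.morphologyEx(d,cv2.MORPH_OPEN,np.ones((3,3)))
    n,_,st,ce=cv2.connectedComponentsWithStats(d);print([ (st[i].tolist(),ce[i].round().tolist()) for i in range(1,n) if st[i][4]>25])
E
python3 - <<'E'
from h import *
chk("s3","s4")
D=cam("side");t=np.array(bot.read_state()["tool_pos"]);c=t+[0,0,.0125];u=np.array([np.cos(.54),np.sin(.54),0])
for th in (0,15,30,60,90):
    b=c+.12*(u*np.cos(np.radians(th))-np.array([0,0,np.sin(np.radians(th))]));print(th,b.round(3),proj(D,b).round())
E
```

```text
Traceback (most recent call last):
  File "h.py", line 24, in chk
    s=bot.read_state();print(np.round(s["tool_pos"],4),s["width"].round(3),np.round(s["grip_force"],1),s["time"],np.round(s["wrist_force"],1),np.round(s["torque"],2))
                                                       ^^^^^^^^^^^^^^^^
AttributeError: 'float' object has no attribute 'round'
```

```bash
sed -i 's/s\["width"\].round(3)/round(s["width"],4)/' h.py
python3 - <<'E'
from h import *
chk("s3","s4")
D=cam("side");t=np.array(bot.read_state()["tool_pos"]);c=t+[0,0,.0125];u=np.array([np.cos(.54),np.sin(.54),0])
for th in (0,15,30,60,90):
    b=c+.12*(u*np.cos(np.radians(th))-np.array([0,0,np.sin(np.radians(th))]));print(th,b.round(3),proj(D,b).round())
E
```

```text
[ 0.4739 -0.3547  0.0706] 0.7489 5.7 5.45 [-0.3  1.5 -0.7] [ 0.05  0.08 -0.01]
[([295, 275, 40, 39, 868], [317.0, 294.0]), ([257, 306, 11, 13, 79], [263.0, 312.0]), ([317, 314, 19, 23, 122], [328.0, 327.0]), ([277, 316, 6, 7, 36], [280.0, 319.0])]
0 [ 0.577 -0.293  0.083] [330. 283.]
15 [ 0.573 -0.295  0.052] [328. 294.]
30 [ 0.563 -0.301  0.023] [323. 305.]
60 [ 0.525 -0.324 -0.021] [306. 327.]
90 [ 0.474 -0.355 -0.037] [282. 345.]
```

The base swung down to the bench. I raise it slowly with the light hold.

>>> {"method": "servo_tool", "body": {
  "targets": [
    {"hand": -0.492, "x": 0, "y": 0, "z": -0.02, "roll": 0},
    {"hand": -0.492, "x": 0, "y": 0, "z": -0.04, "roll": 0},
    {"hand": -0.492, "x": 0, "y": 0, "z": -0.06, "roll": 0},
    {"hand": -0.492, "x": 0, "y": 0, "z": -0.08, "roll": 0},
    {"hand": -0.492, "x": 0, "y": 0, "z": -0.09, "roll": 0},
    {"hand": -0.492, "x": 0, "y": 0, "z": -0.09, "roll": 0}
  ]
}}

```text
time: 6.0
tool_pos: [0.4749, -0.3557, 0.1178]
tcp_rot: [3.024, 0.838, 0.003]
wrist_force: [0.3, -0.6, -2.3]
width: 0.746
grip_force: 3.9
```

Run:
```python
from h import *
chk("s4","s5")
D=cam("side");t=np.array(bot.read_state()["tool_pos"]);c=t+[0,0,.0125];u=np.array([np.cos(.54),np.sin(.54),0])
for th in (0,30,45,60,75,90):
    b=c+.12*(u*np.cos(np.radians(th))-np.array([0,0,np.sin(np.radians(th))]));tp=c-.054*(u*np.cos(np.radians(th))-np.array([0,0,np.sin(np.radians(th))]));print(th,b.round(3),proj(D,b).round(),proj(D,tp).round())
a=cv2.imread("pics/s5.png")[200:360,200:360];w=read_camera("wrist")[100:,150:500,::-1]
cv2.imwrite("pics/m2.png",np.hstack([cv2.resize(a,(300,300),interpolation=2),w]))
```

```text
[ 0.4749 -0.3557  0.1178] 0.7457 3.9 6.0 [ 0.3 -0.6 -2.3] [-0.02  0.09  0.03]
[([177, 0, 14, 10, 81], [184.0, 4.0]), ([98, 10, 11, 49, 180], [103.0, 33.0]), ([149, 10, 165, 189, 11444], [237.0, 107.0]), ([217, 70, 18, 5, 78], [226.0, 72.0]), ([151, 78, 16, 26, 194], [159.0, 91.0]), ([167, 88, 10, 16, 125], [171.0, 95.0]), ([294, 177, 8, 8, 48], [297.0, 180.0]), ([293, 199, 9, 9, 49], [297.0, 203.0]), ([252, 218, 43, 19, 368], [273.0, 229.0]), ([253, 235, 78, 125, 4161], [291.0, 301.0]), ([260, 241, 23, 5, 83], [271.0, 243.0]), ([189, 258, 20, 14, 168], [199.0, 264.0]), ([168, 272, 21, 17, 188], [179.0, 281.0]), ([94, 277, 33, 33, 340], [108.0, 291.0]), ([110, 314, 25, 10, 154], [123.0, 319.0]), ([240, 319, 10, 6, 34], [245.0, 321.0]), ([275, 330, 8, 16, 69], [279.0, 338.0]), ([250, 332, 24, 24, 288], [260.0, 346.0]), ([199, 355, 29, 25, 139], [211.0, 368.0]), ([232, 366, 36, 17, 192], [250.0, 375.0]), ([295, 370, 29, 29, 185], [308.0, 384.0]), ([229, 377, 26, 19, 137], [242.0, 385.0])]
0 [ 0.577 -0.294  0.129] [330. 267.] [253. 303.]
30 [ 0.564 -0.302  0.069] [323. 291.] [255. 291.]
45 [ 0.547 -0.312  0.044] [316. 303.] [259. 285.]
60 [ 0.526 -0.324  0.025] [306. 314.] [264. 279.]
75 [ 0.501 -0.339  0.013] [294. 323.] [270. 274.]
90 [ 0.474 -0.355  0.009] [281. 331.] [277. 271.]
```

View pics/m2.png

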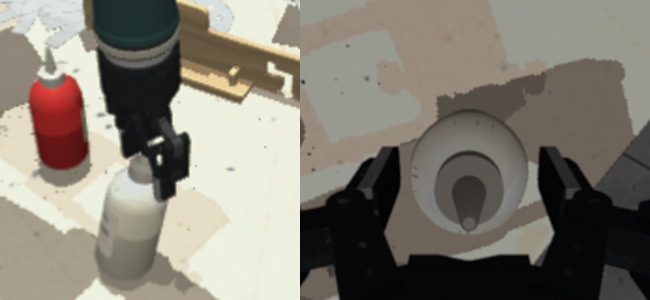

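The bottle now hangs base down: it shows at (130,220) in the left crop, and its tip in the wrist view lies between the pads. I let it settle, set the base flat on the bench, then grip firmly.

>>> {"method": "servo_tool", "body": {
  "targets": [
    {"hand": -0.492, "x": 0, "y": 0, "z": 0, "roll": 0},
    {"hand": -0.492, "x": 0, "y": 0, "z": 0, "roll": 0},
    {"hand": -0.492, "x": 0, "y": 0, "z": 0, "roll": 0},
    {"hand": -0.492, "x": 0, "y": 0, "z": 0, "roll": 0}
  ]
}}

```text
time: 6.43
tool_pos: [0.474, -0.3547, 0.1155]
tcp_rot: [3.027, 0.838, 0.0]
wrist_force: [0.4, -0.1, 2.3]
width: 0.749
grip_force: 4.1
```

>>> {"method": "servo_tool", "body": {
  "targets": [
    {"hand": -0.492, "x": 0, "y": 0, "z": 0.006, "roll": 0},
    {"hand": -0.492, "x": 0, "y": 0, "z": 0.012, "roll": 0},
    {"hand": -0.492, "x": 0, "y": 0, "z": 0.012, "roll": 0}
  ]
}}

```text
time: 6.68
tool_pos: [0.4746, -0.3554, 0.11]
tcp_rot: [3.026, 0.838, 0.002]
wrist_force: [-0.8, 0.0, 4.9]
width: 0.748
grip_force: 5.4
```

Run:
```python
from h import *
chk("s5","s6")
C=cam("wrist");w=read_camera("wrist");cv2.imwrite("pics/w6.png",w[:,:,::-1])
t=np.array(bot.read_state()["tool_pos"])
for h in (.165,.174,.185):print(h,proj(C,[t[0],t[1],h]).round())
```

```text
[ 0.4746 -0.3554  0.11  ] 0.7477 5.4 6.6833 [-0.8  0.   4.9] [-0.06  0.06 -0.  ]
[([153, 10, 47, 25, 439], [176.0, 21.0]), ([206, 17, 10, 12, 66], [210.0, 23.0]), ([175, 30, 41, 15, 214], [194.0, 36.0]), ([150, 35, 18, 11, 77], [159.0, 39.0]), ([225, 54, 22, 16, 194], [234.0, 62.0]), ([192, 66, 17, 9, 62], [200.0, 70.0]), ([167, 71, 24, 21, 247], [180.0, 80.0]), ([249, 72, 11, 11, 48], [254.0, 78.0]), ([207, 87, 78, 57, 1007], [241.0, 116.0]), ([276, 89, 32, 19, 176], [292.0, 96.0]), ([206, 97, 10, 10, 44], [210.0, 102.0]), ([292, 140, 19, 12, 103], [301.0, 146.0]), ([221, 151, 37, 27, 309], [240.0, 167.0]), ([294, 177, 8, 10, 60], [298.0, 181.0]), ([251, 221, 41, 12, 194], [270.0, 227.0]), ([260, 234, 27, 7, 104], [273.0, 237.0]), ([290, 249, 6, 8, 28], [292.0, 252.0]), ([292, 270, 10, 6, 43], [297.0, 273.0]), ([279, 272, 9, 9, 62], [283.0, 276.0]), ([293, 294, 8, 6, 33], [297.0, 296.0]), ([283, 304, 11, 7, 42], [288.0, 307.0])]
0.165 [322. 341.]
0.174 [322. 363.]
0.185 [323. 396.]
```

The base is on the bench. I release it briefly so the bottle squares itself, then regrip a little lower.

>>> {"method": "servo_tool", "body": {
  "targets": [
    {"hand": -0.52, "x": 0, "y": 0, "z": 0, "roll": 0},
    {"hand": -0.6, "x": 0, "y": 0, "z": 0, "roll": 0},
    {"hand": -0.7, "x": 0, "y": 0, "z": 0, "roll": 0},
    {"hand": -0.7, "x": 0, "y": 0, "z": 0, "roll": 0},
    {"hand": -0.7, "x": 0, "y": 0, "z": 0.002, "roll": 0},
    {"hand": -0.7, "x": 0, "y": 0, "z": 0.002, "roll": 0},
    {"hand": -0.7, "x": 0, "y": 0, "z": 0.002, "roll": 0}
  ]
}}

```text
time: 7.37
tool_pos: [0.4737, -0.3545, 0.108]
tcp_rot: [-3.027, -0.838, 0.0]
wrist_force: [-0.0, -0.4, 0.9]
width: 0.852
grip_force: 0.0
```

Run:
```python
from h import *
s=bot.read_state();print(s["tool_pos"],s["width"],s["wrist_force"])
C=cam("wrist");w=read_camera("wrist");cv2.imwrite("pics/w7.png",w[:,:,::-1])
t=np.array(s["tool_pos"])
print(proj(C,[t[0],t[1],.174]),proj(C,[t[0],t[1],.128]))
cv2.imwrite("pics/w7c.png",w[150:,150:500,::-1])
```

```text
[ 0.47367879 -0.35446713  0.10797528] 0.8519763832180531 [-0.01966139 -0.35966656  0.85458004]
[321.73672913 368.54401905] [320.72649377 281.94774718]
```

View pics/w7c.png

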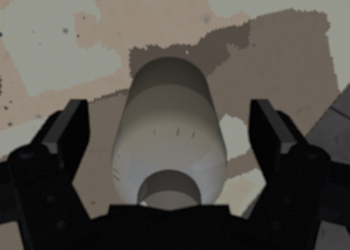

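This was the tenth picture. It shows the bottle standing, far base rim at about (320,207) and collar rim centre at about (320,335), the collar top edge at 320. I check its offset along tool x.

Run:
```python
from h import *
C=cam("wrist");t=np.array(bot.read_state()["tool_pos"]);Rt=R.from_rotvec(bot.read_state()["tcp_rot"]).as_matrix();x,y=Rt[:,0],Rt[:,1]
for uv,z in(((320,207),0),((320,320),.140),((320,320),.13),((262,320),.1),((372,320),.1)):
    p=onz(C,uv,z)-t;print(uv,z,round(p@x,4),round(p@y,4))
for dx in(0,-.02):
  for z in(0,.065,.105):
    print(dx,z,[proj(C,t*[1,1,0]+[0,0,z]+x*dx+y*q)[0].round() for q in(-.032,.032)],proj(C,t*[1,1,0]+[0,0,z]+x*dx+y*.032)[1].round())
```

```text
(320, 207) 0 -0.0095 0.0003
(320, 320) 0.14 -0.0097 -0.0004
(320, 320) 0.13 -0.0173 -0.0003
(262, 320) 0.1 -0.0401 -0.0312
(372, 320) 0.1 -0.0401 0.0278
0 0 [np.float64(279.0), np.float64(360.0)] 196.0
0 0.065 [np.float64(267.0), np.float64(373.0)] 226.0
0 0.105 [np.float64(255.0), np.float64(386.0)] 257.0
-0.02 0 [np.float64(280.0), np.float64(359.0)] 219.0
-0.02 0.065 [np.float64(269.0), np.float64(371.0)] 256.0
-0.02 0.105 [np.float64(257.0), np.float64(384.0)] 293.0
```

The bottle axis is about 39 mm toward tool -x. I open wide, shift over it and grip firmly.

>>> {"method": "servo_tool", "body": {
  "targets": [
    {"hand": -1, "x": 0, "y": 0, "z": 0, "roll": 0},
    {"hand": -1, "x": 0, "y": 0, "z": 0, "roll": 0},
    {"hand": -1, "x": -0.02, "y": 0, "z": 0, "roll": 0},
    {"hand": -1, "x": -0.04, "y": 0, "z": 0, "roll": 0},
    {"hand": -1, "x": -0.06, "y": 0, "z": 0, "roll": 0},
    {"hand": -1, "x": -0.078, "y": 0, "z": 0, "roll": 0},
    {"hand": -1, "x": -0.078, "y": 0, "z": 0, "roll": 0},
    {"hand": -1, "x": -0.078, "y": 0, "z": 0, "roll": 0}
  ]
}}

```text
time: 8.08
tool_pos: [0.4396, -0.3752, 0.1083]
tcp_rot: [-3.028, -0.836, -0.0]
wrist_force: [-1.0, 0.8, 0.4]
width: 1.003
grip_force: 0.0
```

Run:
```python
from h import *
s=bot.read_state();print(s["tool_pos"],s["width"],s["wrist_force"])
w=read_camera("wrist");cv2.imwrite("pics/w8.png",w[:,:,::-1]);a=read_camera("side");cv2.imwrite("pics/s8.png",a[:,:,::-1])
C=cam("wrist");t=np.array(s["tool_pos"]);Rt=R.from_rotvec(s["tcp_rot"]).as_matrix();x,y=Rt[:,0],Rt[:,1]
# expected if centred
print([proj(C,t*[1,1,0]+[0,0,z]+x*r).round() for z,r in((0,.032),(.126,.016),(.128,.03))])
g=w.astype(int);print("col320 rows",[(r,g[r,318:323].mean(0).mean(0).astype(int).tolist() if 0 else g[r,318:323].mean((0)).astype(int).tolist()) for r in range(180,350,8)])
print("row",[(c,g[240,c].tolist()) for c in range(240,400,8)])
```

```text
[ 0.4395953  -0.37524828  0.10832411] 1.0032468512770676 [-1.01769283  0.79610929  0.43516575]
[array([320., 157.]), array([321., 246.]), array([321., 216.])]
col320 rows [(180, [83, 78, 69]), (188, [96, 91, 81]), (196, [118, 112, 101]), (204, [122, 118, 108]), (212, [124, 119, 112]), (220, [124, 121, 115]), (228, [123, 122, 118]), (236, [124, 123, 119]), (244, [53, 50, 47]), (252, [56, 53, 50]), (260, [98, 94, 88]), (268, [98, 94, 88]), (276, [81, 77, 73]), (284, [63, 60, 57]), (292, [65, 62, 58]), (300, [66, 62, 59]), (308, [66, 63, 59]), (316, [67, 64, 59]), (324, [68, 64, 60]), (332, [69, 66, 62]), (340, [71, 67, 63]), (348, [71, 68, 63])]
row [(240, [84, 76, 68]), (248, [84, 77, 69]), (256, [82, 75, 68]), (264, [123, 119, 113]), (272, [123, 122, 118]), (280, [124, 122, 115]), (288, [125, 124, 119]), (296, [124, 123, 119]), (304, [125, 123, 119]), (312, [105, 103, 100]), (320, [80, 78, 75]), (328, [116, 114, 110]), (336, [125, 125, 119]), (344, [124, 124, 119]), (352, [124, 123, 117]), (360, [120, 118, 111]), (368, [115, 113, 109]), (376, [107, 103, 98]), (384, [108, 99, 89]), (392, [108, 99, 89])]
```

The bottle is centred within 2 mm. I grip and lift it, then refine the caddy pose from its bottom front corners: scene crop (82,300) and (408,250), side crop (188,297) and (547,368).

>>> {"method": "servo_tool", "body": {
  "targets": [
    {"hand": 1, "x": 0, "y": -0.002, "z": 0, "roll": 0},
    {"hand": 1, "x": 0, "y": -0.002, "z": 0, "roll": 0},
    {"hand": 1, "x": 0, "y": -0.002, "z": 0, "roll": 0},
    {"hand": 1, "x": 0, "y": -0.002, "z": 0, "roll": 0},
    {"hand": 1, "x": 0, "y": -0.002, "z": 0, "roll": 0},
    {"hand": 1, "x": 0, "y": -0.002, "z": 0, "roll": 0}
  ],
  "grip_force": 40
}}

```text
time: 8.68
tool_pos: [0.4405, -0.3741, 0.1088]
tcp_rot: [3.027, 0.839, 0.001]
wrist_force: [1.1, -0.0, 3.2]
width: 0.731
grip_force: 44.3
```

>>> {"method": "servo_tool", "body": {
  "targets": [
    {"hand": 1, "x": 0, "y": 0, "z": -0.03, "roll": 0},
    {"hand": 1, "x": 0, "y": 0, "z": -0.08, "roll": 0},
    {"hand": 1, "x": 0, "y": 0, "z": -0.14, "roll": 0},
    {"hand": 1, "x": 0, "y": 0, "z": -0.2, "roll": 0},
    {"hand": 1, "x": 0, "y": 0, "z": -0.26, "roll": 0},
    {"hand": 1, "x": 0, "y": 0, "z": -0.28, "roll": 0},
    {"hand": 1, "x": 0, "y": 0, "z": -0.28, "roll": 0}
  ]
}}

```text
time: 9.27
tool_pos: [0.4412, -0.375, 0.2513]
tcp_rot: [3.023, 0.837, 0.005]
wrist_force: [0.6, -0.2, -2.3]
width: 0.731
grip_force: 44.9
```

Run:
```python
from h import *
st=bot.read_state();print(st["q"],st["tcp_rot"],st["grip_force"],st["width"])
S,D=cam("scene"),cam("side")
s=lambda u,v:(u/4+240-.4,v/4+110-.4); d=lambda u,v:(u/4+236-.4,v/4+110-.4)
P={"cL":(s(82,300),d(188,297)),"cR":(s(408,250),d(547,368)),"Lbase":(s(128,255),d(277,275)),"Rbase":(s(338,232),d(496,325))}
for k,(a,b) in P.items():
    z=0 if k[0]=="c" else .012
    print(k,tri([ray(S,a),ray(D,b)]),onz(S,a,z).round(4),onz(D,b,z).round(4))
```

```text
[-7.47434773e-01  6.74892649e-02  1.79411199e+00  1.14565909e-05
  1.27432684e+00  2.82905765e-01] [3.02294314 0.83736044 0.00468203] 44.92826700210571 0.7312736367071402
cL (array([0.45985142, 0.20497496, 0.00721656]), [np.float64(0.0024550433654347255), np.float64(0.0024550433654346488)]) [0.4649 0.2138 0.    ] [0.4578 0.2124 0.    ]
cR (array([0.72405558, 0.09683189, 0.01075514]), [np.float64(0.001464255459676214), np.float64(0.0014642554596764697)]) [0.7323 0.1066 0.    ] [0.7257 0.1098 0.    ]
Lbase (array([5.26597002e-01, 2.39417140e-01, 4.44804557e-04]), [np.float64(0.0014220676110220881), np.float64(0.0014220676110220454)]) [0.52   0.2277 0.012 ] [0.5275 0.2235 0.012 ]
Rbase (array([0.69146247, 0.15487736, 0.00695163]), [np.float64(0.0014202650034830194), np.float64(0.001420265003483141)]) [0.687  0.1494 0.012 ] [0.6915 0.1494 0.012 ]
```

>>> {"method": "servo_tool", "body": {
  "targets": [
    {"hand": 1, "x": 0, "y": 0, "z": -0.06, "roll": 0},
    {"hand": 1, "x": 0.04, "y": -0.037, "z": -0.1, "roll": -0.03},
    {"hand": 1, "x": 0.1, "y": -0.091, "z": -0.1, "roll": -0.06},
    {"hand": 1, "x": 0.16, "y": -0.146, "z": -0.1, "roll": -0.09},
    {"hand": 1, "x": 0.22, "y": -0.201, "z": -0.1, "roll": -0.12},
    {"hand": 1, "x": 0.28, "y": -0.256, "z": -0.1, "roll": -0.15},
    {"hand": 1, "x": 0.34, "y": -0.311, "z": -0.1, "roll": -0.18},
    {"hand": 1, "x": 0.4, "y": -0.366, "z": -0.1, "roll": -0.207},
    {"hand": 1, "x": 0.45, "y": -0.411, "z": -0.1, "roll": -0.207},
    {"hand": 1, "x": 0.48, "y": -0.439, "z": -0.1, "roll": -0.207}
  ]
}}

```text
time: 10.1
tool_pos: [0.5318, -0.0583, 0.2945]
tcp_rot: [-2.595, -1.762, 0.004]
wrist_force: [0.4, -0.2, -2.7]
width: 0.735
grip_force: 45.4
```

>>> {"method": "servo_tool", "body": {
  "targets": [
    {"hand": 1, "x": 0, "y": 0, "z": 0, "roll": 0},
    {"hand": 1, "x": 0, "y": 0, "z": 0, "roll": 0},
    {"hand": 1, "x": 0, "y": 0, "z": 0, "roll": 0},
    {"hand": 1, "x": 0, "y": 0, "z": 0, "roll": 0}
  ]
}}

```text
time: 10.43
tool_pos: [0.532, -0.063, 0.2967]
tcp_rot: [-2.601, -1.76, 0.003]
wrist_force: [0.5, 0.3, -1.9]
width: 0.732
grip_force: 45.4
```

Run:
```python
from h import *
s=bot.read_state();print(s["tool_pos"],s["wrist_force"],s["torque"],s["q"])
Rt=R.from_rotvec(s["tcp_rot"]).as_matrix();print(np.arctan2(Rt[1,0],Rt[0,0]))
C=cam("wrist");w=read_camera("wrist")[:,:,::-1];cv2.imwrite("pics/w9.png",w)
import pickle;pickle.dump(C,open("w9.pkl","wb"))
hsv=cv2.cvtColor(w,cv2.COLOR_BGR2HSV)
o=np.array([.595,.1615]);ex=np.array([np.cos(1.19),np.sin(1.19)]);ey=np.array([-ex[1],ex[0]])
for n,x,y,z in(("pL",-.0205,.141,.095),("pR",-.0205,-.141,.095),("Lc",.06,.094,.15),("Rc",.06,-.094,.15),("oL",0,.15,.12),("oR",0,-.15,.12)):
    print(n,proj(C,[*(o+x*ex+y*ey),z]).round())
```

```text
[ 0.53197089 -0.06301317  0.29671359] [ 0.49426165  0.30079626 -1.90524532] [-0.01443483  0.0278266   0.00143922] [-1.64088232e-01 -3.42756442e-02  1.81450754e+00 -4.93068998e-04
  1.36386924e+00  2.17246738e-01]
1.1895644508045666
pL [129. -68.]
pR [453. -68.]
Lc [ 130. -268.]
Rc [ 430. -266.]
oL [  94. -117.]
oR [ 481. -116.]
```

>>> {"method": "servo_tool", "body": {
  "targets": [
    {"hand": 1, "x": 0.06, "y": -0.01, "z": 0, "roll": 0},
    {"hand": 1, "x": 0.12, "y": -0.02, "z": 0, "roll": 0},
    {"hand": 1, "x": 0.18, "y": -0.03, "z": 0, "roll": 0},
    {"hand": 1, "x": 0.24, "y": -0.04, "z": 0, "roll": 0},
    {"hand": 1, "x": 0.28, "y": -0.05, "z": 0, "roll": 0},
    {"hand": 1, "x": 0.3, "y": -0.05, "z": 0, "roll": 0},
    {"hand": 1, "x": 0.3, "y": -0.05, "z": 0, "roll": 0},
    {"hand": 1, "x": 0.3, "y": -0.05, "z": 0, "roll": 0},
    {"hand": 1, "x": 0.3, "y": -0.05, "z": 0, "roll": 0}
  ]
}}

```text
time: 11.23
tool_pos: [0.5651, 0.0848, 0.2981]
tcp_rot: [2.602, 1.76, -0.001]
wrist_force: [-0.1, -0.1, -1.7]
width: 0.733
grip_force: 45.4
```

Run:
```python
from h import *
s=bot.read_state();print(s["tool_pos"],s["time"])
C=cam("wrist");w=read_camera("wrist")[:,:,::-1];cv2.imwrite("pics/w10.png",w)
import pickle;pickle.dump(C,open("w10.pkl","wb"))
hsv=cv2.cvtColor(w,cv2.COLOR_BGR2HSV)
o=np.array([.595,.1615]);ex=np.array([np.cos(1.19),np.sin(1.19)]);ey=np.array([-ex[1],ex[0]])
for n,x,y,z in(("pL",-.0205,.141,.095),("pR",-.0205,-.141,.095),("Lc",.06,.094,.15),("oL",0,.15,.12),("oR",0,-.15,.12)):
    p=proj(C,[*(o+x*ex+y*ey),z]);print(n,p.round())
    if n[0]=="p":
        u,v=p.astype(int)
        print("sat");print(hsv[v-30:v+34:4,u-32:u+36:4,1]);print("val");print(hsv[v-30:v+34:4,u-32:u+36:4,2])
```

```text
[0.5651197  0.08477488 0.29812925] 11.2333
pL [179. 111.]
sat
[[ 47  36  93  98 104 104 103 116 111 109 106 112 106 112 101 106 107]
 [ 44  36  59 106 103 102 105 109 108 122 105 113 109 112 112 114 110]
 [ 46  44  18 103 103 106 106 109 119 111 105 119 113 119 108 105  97]
 [ 44  19  18 105 107 106 105 108 111 111 116 119 111 114 116 119 112]
 [ 44  11  25  32  72  49  62  32  31  32  25  26  31  36  59  66  82]
 [ 39   4  25  30  36  26  24  15  13  16  30  31  36  43  29  43  36]
 [ 10  12  30  25  30  31  33  13  12  23  30  36  31  36  24  38  30]
 [ 10   9  31  30  32  32  33  15  10   7  31  31  30  36  30  36  35]
 [ 12  12  37  36  31  33  17  16   8  13   9  30  36  30  31  36  29]
 [ 11   9  31  25  30  24  15  15  16  16  14  20  26  32  36  36  35]
 [ 11   9  38  32  36  32  16  10  13   5  21  36  36  25  24  31  36]
 [ 11  11   8   8   9   8  26  36  30  36  30  30  30  24  30  30  30]
 [ 10  10  10  11   8   4  37  30  35  23  28  23  29  29  30  36  28]
 [ 10  12   8  10  11  24  24  29  34  28  28  35  35  29  30  35  23]
 [  8  10  11   9  33  24  29  34  28  36  2
[... 2881 characters left out ...]
85 186 186 185]
 [161 160 160 159 160 160 161 107 179 159 186 185 186 185 187 186 186]
 [159 159 159 161 160 161 167 108 181 166 186 187 177 140 140 140 135]
 [158 158 159 160 159 138 100 141 168 168 136 100 100 100 100 101 102]
 [158 158 160 154 180 186 121  96 101  99 102 102 103 101 102 102 102]
 [158 159 139 170 183 186 164 101 101 102 101 101 102 102 101 102 102]
 [153 109 129 130 169 139 101 101 102 102 100  88 101 101 102 102 102]
 [102 103 155 178 163 101 102 103 103 101  92  73  92 101 101 101  79]
 [104 101 181 180 101 103 103 103 103 103 101  94 100 100 100 100 100]
 [103 102 188 118 103 103 103 104 104 103 101 102 102 102 100 101 100]]
Lc [198.   7.]
oL [155.  89.]
oR [481.  89.]
```

>>> {"method": "servo_tool", "body": {
  "targets": [
    {"hand": 1, "x": 0.05, "y": 0, "z": 0, "roll": 0},
    {"hand": 1, "x": 0.1, "y": 0, "z": 0, "roll": 0},
    {"hand": 1, "x": 0.15, "y": 0, "z": 0, "roll": 0},
    {"hand": 1, "x": 0.18, "y": 0, "z": 0, "roll": 0},
    {"hand": 1, "x": 0.18, "y": 0, "z": 0, "roll": 0},
    {"hand": 1, "x": 0.18, "y": 0, "z": 0, "roll": 0},
    {"hand": 1, "x": 0.18, "y": 0, "z": 0, "roll": 0},
    {"hand": 1, "x": 0.18, "y": 0, "z": 0, "roll": 0}
  ]
}}

```text
time: 11.95
tool_pos: [0.5983, 0.1687, 0.2983]
tcp_rot: [2.602, 1.76, -0.001]
wrist_force: [0.2, -0.5, -2.6]
width: 0.73
grip_force: 45.4
```

Run:
```python
from h import *
s=bot.read_state();print(s["tool_pos"],s["time"])
C=cam("wrist");w=read_camera("wrist")[:,:,::-1];cv2.imwrite("pics/w11.png",w)
import pickle;pickle.dump(C,open("w11.pkl","wb"))
hsv=cv2.cvtColor(w,cv2.COLOR_BGR2HSV)
o=np.array([.5924,.155]);ex=np.array([np.cos(1.19),np.sin(1.19)]);ey=np.array([-ex[1],ex[0]])
for n,x,y,z in(("pL",-.0205,.141,.105),("pR",-.0205,-.141,.105),("Ltip",.06,.094,.186),("Rtip",.06,-.094,.186),("Lc",.06,.094,.15),("Rc",.06,-.094,.15),("oL",0,.15,.12)):
    p=proj(C,[*(o+x*ex+y*ey),z]);print(n,p.round())
    if n[0]=="p":
        u,v=p.astype(int);print(hsv[v-32:v+28:4,u-24:u+28:4,2])
# collars: bright white low-sat blobs near predicted
    if n in("Lc","Rc"):
        u,v=p.astype(int);a,b=max(v-48,0),max(u-48,0);print((a,b));print(w[a:v+50:6,b:u+50:6].max(2))
```

```text
[0.59834634 0.16869054 0.29829777] 11.95
pL [187. 205.]
[[ 47  53 206 206 201 173  66  54  53  52  52  56  75]
 [ 50  48 203 196 181 177  79  52  52  52  64  56  48]
 [ 51  46 175 180 180 174  93  52  51  59  47  49  49]
 [ 90  46 161 179 172 172 111  55  72  49  47  47  49]
 [ 94  47  92 118 119 123 132 110  47  48  48  48  48]
 [210 208 202 175  46  47 168 118  50  49  50  51  49]
 [206 206 204  64  47  53 164 129  53  55  51  50  51]
 [205 206 117  48  58 101 110 112 100  63  48  49  49]
 [205 182  45  50  50  94 128 110  78  50  49  49  50]
 [204  59  49  49  51  51  49  49  48  50  49  50  48]
 [104  50  50  50  51  52  51  51  48  48  47  48  48]
 [ 48  49  53  51  51  50  51  49  48  48  48  49  48]
 [ 49  56  63  51  50  50  50  48  49  49  47  49  49]
 [ 58  69  77  52  49  51  51  49  48  46  49  49  45]
 [206 139  76  50  51  48  50  52  50  48  48  48  46]]
pR [450. 205.]
[[114  58  61  63  63  68  84 205 205 206 202 206 208]
 [180 164  63  59  62  64 100 204 204 204 197 209 209]
 [178 179 179 106  59  59 117 204 204 204 188 177 128]
 [178 178 179 196  80  60 136 204 203 
[... 2477 characters left out ...]
 218 213 182 219 198 127  68  58  67  92 205]
 [108 155 165 168 155 208 219 115 135 146 216 115  59  59  63 123 205]
 [102 149 162 168 165 213 218  92 114 132 215  68  57  60  61 157 205]
 [ 81 128 153 164 171 111 212 208 157 202 134  63  61 152  98 165 195]
 [122  90 144 154 163 169 168 192 174 136  66  66  64 204 203 201 181]
 [205 132 120 120 136 142 143 138 118  64  64  66  69 205 204 201 180]
 [205 205 193 187 196 196 200  59  61  65  66  66  76 205 206 197 204]
 [205 200 181 181 181 181 180 141  59  63  64  66 109 205 204 194 209]
 [208 209 208 180 180 180 179 179 179  60  61  65 147 205 204 201 208]
 [207 115 117 141 179 177 178 179 179 180 110  59 158 204 203 134 110]]
oL [170. 190.]
```

Wrist values agree: the left collar is at (213,129) and the right at (424,135), with pin heads at (189,203) and (450,203). This puts the caddy origin at (0.593,0.156) with yaw 1.19, and the gap at (0.615,0.212). Now I place the bottle.

>>> {"method": "servo_tool", "body": {
  "targets": [
    {"hand": 1, "x": 0.05, "y": -0.001, "z": 0, "roll": 0},
    {"hand": 1, "x": 0.095, "y": -0.001, "z": 0.02, "roll": 0},
    {"hand": 1, "x": 0.095, "y": -0.001, "z": 0.06, "roll": 0},
    {"hand": 1, "x": 0.095, "y": -0.001, "z": 0.12, "roll": 0},
    {"hand": 1, "x": 0.095, "y": -0.001, "z": 0.18, "roll": 0},
    {"hand": 1, "x": 0.095, "y": -0.001, "z": 0.24, "roll": 0},
    {"hand": 1, "x": 0.095, "y": -0.001, "z": 0.29, "roll": 0},
    {"hand": 1, "x": 0.095, "y": -0.001, "z": 0.32, "roll": 0},
    {"hand": 1, "x": 0.095, "y": -0.001, "z": 0.335, "roll": 0},
    {"hand": 1, "x": 0.095, "y": -0.001, "z": 0.34, "roll": 0}
  ]
}}

```text
time: 12.83
tool_pos: [0.6146, 0.2132, 0.1264]
tcp_rot: [-2.601, -1.76, 0.005]
wrist_force: [-0.8, 0.3, -2.0]
width: 0.727
grip_force: 45.5
```

>>> {"method": "servo_tool", "body": {
  "targets": [
    {"hand": 1, "x": 0, "y": 0, "z": 0.005, "roll": 0},
    {"hand": 1, "x": 0, "y": 0, "z": 0.01, "roll": 0},
    {"hand": 1, "x": 0, "y": 0, "z": 0.014, "roll": 0},
    {"hand": 1, "x": 0, "y": 0, "z": 0.016, "roll": 0},
    {"hand": 1, "x": 0, "y": 0, "z": 0.016, "roll": 0}
  ]
}}

```text
time: 13.25
tool_pos: [0.6162, 0.2144, 0.121]
tcp_rot: [2.601, 1.762, 0.002]
wrist_force: [-0.3, -0.4, -2.1]
width: 0.725
grip_force: 45.5
```

>>> {"method": "servo_tool", "body": {
  "targets": [
    {"hand": 1, "x": 0, "y": 0, "z": 0.003, "roll": 0},
    {"hand": 1, "x": 0, "y": 0, "z": 0.005, "roll": 0},
    {"hand": 1, "x": 0, "y": 0, "z": 0.005, "roll": 0}
  ]
}}

```text
time: 13.5
tool_pos: [0.6167, 0.2149, 0.1208]
tcp_rot: [2.601, 1.762, 0.004]
wrist_force: [-2.9, -0.7, 7.2]
width: 0.732
grip_force: 46.4
```

>>> {"method": "servo_tool", "body": {
  "targets": [
    {"hand": 1, "x": 0, "y": 0, "z": 0.003, "roll": 0},
    {"hand": 1, "x": 0, "y": 0, "z": 0.005, "roll": 0},
    {"hand": 1, "x": 0, "y": 0, "z": 0.005, "roll": 0}
  ]
}}

```text
time: 13.75
tool_pos: [0.617, 0.2151, 0.1207]
tcp_rot: [2.601, 1.762, 0.005]
wrist_force: [-6.1, -1.2, 17.4]
width: 0.731
grip_force: 47.3
```

>>> {"method": "servo_tool", "body": {
  "targets": [
    {"hand": 1, "x": 0, "y": 0, "z": -0.008, "roll": 0},
    {"hand": 1, "x": 0, "y": 0, "z": -0.008, "roll": 0},
    {"hand": -0.6, "x": 0, "y": 0, "z": -0.008, "roll": 0},
    {"hand": -0.75, "x": 0, "y": 0, "z": -0.008, "roll": 0},
    {"hand": -0.75, "x": 0, "y": 0, "z": -0.008, "roll": 0},
    {"hand": -0.75, "x": 0, "y": 0, "z": -0.008, "roll": 0},
    {"hand": -0.75, "x": 0, "y": 0, "z": -0.008, "roll": 0}
  ]
}}

```text
time: 14.33
tool_pos: [0.6157, 0.2142, 0.1189]
tcp_rot: [-2.601, -1.762, 0.001]
wrist_force: [-0.3, -0.1, -0.9]
width: 0.877
grip_force: 0.0
```

>>> {"method": "servo_tool", "body": {
  "targets": [
    {"hand": -0.75, "x": 0, "y": 0, "z": -0.02, "roll": 0},
    {"hand": -0.75, "x": 0, "y": 0, "z": -0.05, "roll": 0},
    {"hand": -0.75, "x": 0, "y": 0, "z": -0.1, "roll": 0},
    {"hand": -0.75, "x": 0, "y": 0, "z": -0.18, "roll": 0},
    {"hand": -0.75, "x": 0, "y": 0, "z": -0.26, "roll": 0},
    {"hand": -0.75, "x": 0, "y": 0, "z": -0.34, "roll": 0},
    {"hand": -0.75, "x": -0.1, "y": 0, "z": -0.38, "roll": 0},
    {"hand": -0.75, "x": -0.1, "y": 0, "z": -0.38, "roll": 0},
    {"hand": -0.75, "x": -0.1, "y": 0, "z": -0.38, "roll": 0},
    {"hand": -0.75, "x": -0.1, "y": 0, "z": -0.38, "roll": 0}
  ]
}}

```text
time: 15.17
tool_pos: [0.5971, 0.1675, 0.3098]
tcp_rot: [-2.602, -1.76, -0.002]
wrist_force: [-1.0, -0.4, 0.1]
width: 0.876
grip_force: 0.0
```

Run:
```python
from h import *
import pickle
s=bot.read_state();print(s["tool_pos"],s["time"],s["q"])
C=cam("wrist");w=read_camera("wrist")[:,:,::-1];cv2.imwrite("pics/w12.png",w);pickle.dump(C,open("w12.pkl","wb"))
hsv=cv2.cvtColor(w,cv2.COLOR_BGR2HSV)
m=((hsv[:,:,2]>185)&(hsv[:,:,1]<25)).astype(np.uint8)
o=np.array([.593,.1564]);ex=np.array([np.cos(1.19),np.sin(1.19)]);ey=np.array([-ex[1],ex[0]])
for n,y in(("L",.094),("M",0),("R",-.094)):
    p=proj(C,[*(o+.06*ex+y*ey),.152]);u,v=p.astype(int)
    mm=np.zeros_like(m);mm[v-25:v+25,u-25:u+25]=m[v-25:v+25,u-25:u+25]
    ys,xs=np.nonzero(mm);c=((xs.min()+xs.max())/2,(ys.min()+ys.max())/2) if len(xs) else (0,0)
    q=onz(C,c,.152)[:2]-o;print(n,p.round(),c,len(xs),"caddy xy",(q@ex).round(4),(q@ey).round(4)); print(w[v-40:v+40:5,u-40:u+40:5].max(2)) if n=="M" else 0
```

```text
[0.59711911 0.167473   0.30980992] 15.1667 [2.32978978e-01 1.22203253e-01 1.62810489e+00 5.47541236e-04
 1.39016813e+00 6.14467243e-01]
L [214. 129.] (np.float64(217.5), np.float64(126.5)) 463 caddy xy 0.0622 0.091
M [319. 129.] (np.float64(321.0), np.float64(124.0)) 357 caddy xy 0.0644 -0.0016
[[132 133  96  97  93  95  95 108 118 116 101  98  98 127 128 127]
 [133 105 104 104 104 120 158 156 163 158 164 149 106 113 135 135]
 [134 103 105 109 128 164 164 164 163 164 164 161 159 106 134 134]
 [170 167 167 148 165 164 163 164 164 160 162 163 161 156 177 197]
 [174 173 174 152 163 164 163 161 193 190 153 164 161 158 133 185]
 [182 182 179 160 162 164 175 199 201 200 199 156 162 156 141 189]
 [187 187 174 155 162 162 200 190 122 116 198 199 163 155 144 190]
 [119 196 173 156 161 166 197 126 140 129 173 197 164 154 136 183]
 [100 191 190 146 157 163 197 174 144 123 193 197 160 150 122 185]
 [102 191 190 135 153 161 187 196 191 153 194 174 155 138  98 188]
 [105 193 192 188 134 152 160 174 189 186 167 156 144 120 106 196]
 [114 189 189 189 165 129 145 153 156 155 148 135 120 104 153 191]
 [195 197 191 186 184 180 126 122 118 125 117  98  98 118 175 165]
 [197 196 196 196 195 190 186 186 153 120  96 127 171 174 175 175]
 [195 196 196 196 196 196 184 174 175 175 176 178 176 179 180 180]
 [193 193 194 192 194 195 193 194 179 176 177 180 178 177 178 180]]
R [424. 129.] (np.float64(420.0), np.float64(132.0)) 455 caddy xy 0.0573 -0.0907
```

The bottle stands at caddy (64,-2); the neighbours are at (62,91) and (57,-91), so it is in line within 5 mm. Next I move over the rail with the fingers turned across it.

>>> {"method": "servo_tool", "body": {
  "targets": [
    {"hand": -0.75, "x": -0.1, "y": 0, "z": 0, "roll": -0.039},
    {"hand": -0.75, "x": -0.16, "y": 0, "z": 0, "roll": -0.078},
    {"hand": -0.75, "x": -0.22, "y": 0, "z": 0, "roll": -0.117},
    {"hand": -0.75, "x": -0.28, "y": 0, "z": 0, "roll": -0.156},
    {"hand": -0.75, "x": -0.34, "y": 0, "z": 0, "roll": -0.195},
    {"hand": -0.75, "x": -0.4, "y": -0.008, "z": 0, "roll": -0.234},
    {"hand": -0.75, "x": -0.424, "y": -0.008, "z": 0, "roll": -0.273},
    {"hand": -0.75, "x": -0.424, "y": -0.008, "z": 0, "roll": -0.312},
    {"hand": -0.75, "x": -0.424, "y": -0.008, "z": 0, "roll": -0.351},
    {"hand": -0.75, "x": -0.424, "y": -0.008, "z": 0, "roll": -0.39}
  ]
}}

```text
time: 16.05
tool_pos: [0.5143, -0.0272, 0.3071]
tcp_rot: [-1.105, -2.937, 0.001]
wrist_force: [0.2, -0.2, 0.0]
width: 0.871
grip_force: 0.0
```

>>> {"method": "servo_tool", "body": {
  "targets": [
    {"hand": -0.75, "x": 0, "y": 0, "z": 0, "roll": -0.039},
    {"hand": -0.75, "x": 0, "y": 0, "z": 0, "roll": -0.072},
    {"hand": -0.75, "x": 0, "y": 0, "z": 0, "roll": -0.072},
    {"hand": -0.75, "x": 0, "y": 0, "z": 0, "roll": -0.072},
    {"hand": -0.75, "x": 0, "y": 0, "z": 0, "roll": -0.072}
  ]
}}

```text
time: 16.47
tool_pos: [0.5146, -0.0271, 0.3081]
tcp_rot: [-0.779, -3.041, 0.0]
wrist_force: [-0.1, 0.8, 0.4]
width: 0.871
grip_force: 0.0
```

Run:
```python
from h import *
import pickle
s=bot.read_state();print(s["tool_pos"],s["time"])
Rt=R.from_rotvec(s["tcp_rot"]).as_matrix();print("tooly",np.arctan2(Rt[1,1],Rt[0,1]))
C=cam("wrist");w=read_camera("wrist")[:,:,::-1];cv2.imwrite("pics/w13.png",w);pickle.dump(C,open("w13.pkl","wb"))
hsv=cv2.cvtColor(w,cv2.COLOR_BGR2HSV)
m=((hsv[:,:,1]>70)&(hsv[:,:,0]>8)&(hsv[:,:,0]<25)&(hsv[:,:,2]>120)).astype(np.uint8)
o=np.array([.5149,-.0267]);y=1.075;ex=np.array([np.cos(y),np.sin(y)]);ey=np.array([-ex[1],ex[0]])
for n,a,b,z in(("tab",0,0,.105),("tabL",0,.03,.105),("tabR",0,-.03,.105),("TL",0,.175,.07),("TR",0,-.175,.07),("ledge",-.044,0,.014)):
    p=proj(C,[*(o+a*ex+b*ey),z]);print(n,p.round())
for r in range(0,400,20):
    d=np.diff(np.r_[0,m[r],0].astype(int));st=np.nonzero(d==1)[0];en=np.nonzero(d==-1)[0];print(r,[(a,b,int(hsv[r,a:b,2].mean())) for a,b in zip(st,en) if b-a>3])
```

```text
[ 0.51464384 -0.02706197  0.30809223] 16.4667
tooly 1.0692210372182314
tab [318. 171.]
tabL [318. 143.]
tabR [318. 198.]
TL [317.  -6.]
TR [319. 295.]
ledge [286. 157.]
0 [(np.int64(315), np.int64(323), 150), (np.int64(525), np.int64(564), 150)]
20 [(np.int64(315), np.int64(323), 143)]
40 [(np.int64(315), np.int64(323), 154)]
60 [(np.int64(315), np.int64(323), 154), (np.int64(469), np.int64(484), 152)]
80 [(np.int64(283), np.int64(287), 139), (np.int64(288), np.int64(306), 156), (np.int64(314), np.int64(323), 153), (np.int64(469), np.int64(478), 154), (np.int64(590), np.int64(595), 136)]
100 [(np.int64(284), np.int64(307), 150), (np.int64(314), np.int64(322), 154), (np.int64(468), np.int64(537), 157), (np.int64(558), np.int64(562), 148), (np.int64(588), np.int64(592), 137), (np.int64(635), np.int64(640), 154)]
120 [(np.int64(285), np.int64(307), 143), (np.int64(314), np.int64(322), 154), (np.int64(468), np.int64(503), 156), (np.int64(631), np.int64(640), 152)]
140 [(np.int64(285), np.int64(304), 146), (np.int64(314), np.int64(323), 133), (np.int64(468), np.int64(481), 153), (np.int64
[... 174 characters left out ...]
303), 146), (np.int64(314), np.int64(322), 157), (np.int64(467), np.int64(531), 156), (np.int64(579), np.int64(583), 134), (np.int64(622), np.int64(631), 150)]
200 [(np.int64(467), np.int64(478), 152), (np.int64(577), np.int64(581), 134), (np.int64(619), np.int64(627), 152)]
220 [(np.int64(287), np.int64(308), 154), (np.int64(313), np.int64(322), 152), (np.int64(467), np.int64(473), 154), (np.int64(616), np.int64(624), 153)]
240 [(np.int64(314), np.int64(321), 156), (np.int64(613), np.int64(621), 151)]
260 [(np.int64(314), np.int64(321), 157)]
280 [(np.int64(314), np.int64(320), 157), (np.int64(509), np.int64(544), 147), (np.int64(571), np.int64(636), 154)]
300 []
320 []
340 []
360 []
380 []
```

Run:
```python
from h import *
import pickle
C=pickle.load(open("w13.pkl","rb"));w=cv2.imread("pics/w13.png");hsv=cv2.cvtColor(w,cv2.COLOR_BGR2HSV)
a=onz(C,(319,2),.07);b=onz(C,(317.2,280),.07);v=(a-b)[:2];print("yaw",np.arctan2(-v[0],v[1]),a,b,"tab",onz(C,(318.2,165),.105))
print("V col318",[(r,hsv[r,316:320,2].mean().round(),hsv[r,316:320,1].mean().round()) for r in list(range(120,218,3))+list(range(276,304,2))])
# ledge front-left edge & ends
print("ledge col295",[(r,int(hsv[r,293:297,2].mean()),int(hsv[r,293:297,1].mean())) for r in list(range(60,90,3))+list(range(216,256,3))])
```

```text
yaw 1.06312443179792 [0.36758005 0.05467988 0.07      ] [ 0.64838189 -0.10153191  0.07      ] tab [ 0.50924253 -0.02374524  0.105     ]
V col318 [(120, np.float64(159.0), np.float64(96.0)), (123, np.float64(159.0), np.float64(96.0)), (126, np.float64(159.0), np.float64(97.0)), (129, np.float64(159.0), np.float64(97.0)), (132, np.float64(159.0), np.float64(96.0)), (135, np.float64(136.0), np.float64(98.0)), (138, np.float64(84.0), np.float64(111.0)), (141, np.float64(148.0), np.float64(106.0)), (144, np.float64(159.0), np.float64(88.0)), (147, np.float64(159.0), np.float64(94.0)), (150, np.float64(160.0), np.float64(101.0)), (153, np.float64(159.0), np.float64(100.0)), (156, np.float64(159.0), np.float64(100.0)), (159, np.float64(159.0), np.float64(102.0)), (162, np.float64(159.0), np.float64(102.0)), (165, np.float64(160.0), np.float64(101.0)), (168, np.float64(159.0), np.float64(102.0)), (171, np.float64(159.0), np.float64(101.0)), (174, np.float64(159.0), np.float64(102.0)), (177, np.float64(159.0), np.float64(101.0)), (180, np.float64(159.0), np.float64(102.0)), (183, np.float64(1
[... 819 characters left out ...]
)), (290, np.float64(157.0), np.float64(102.0)), (292, np.float64(132.0), np.float64(84.0)), (294, np.float64(94.0), np.float64(38.0)), (296, np.float64(49.0), np.float64(41.0)), (298, np.float64(18.0), np.float64(46.0)), (300, np.float64(13.0), np.float64(46.0)), (302, np.float64(15.0), np.float64(20.0))]
ledge col295 [(60, 159, 31), (63, 159, 29), (66, 162, 16), (69, 161, 13), (72, 143, 66), (75, 158, 101), (78, 158, 100), (81, 158, 101), (84, 158, 100), (87, 158, 101), (216, 159, 90), (219, 158, 89), (222, 159, 90), (225, 159, 85), (228, 162, 16), (231, 161, 18), (234, 161, 17), (237, 161, 18), (240, 161, 20), (243, 161, 18), (246, 161, 19), (249, 161, 16), (252, 161, 17), (255, 161, 19)]
```

Rail origin is at (0.509,-0.024), yaw 1.063: tab rows 140–188, plate end at row 292 and the ledge all agree. I take the tab.

>>> {"method": "servo_tool", "body": {
  "targets": [
    {"hand": -0.6, "x": 0.013, "y": 0, "z": 0.06, "roll": 0.002},
    {"hand": -0.4, "x": 0.013, "y": 0, "z": 0.14, "roll": 0.002},
    {"hand": -0.4, "x": 0.013, "y": 0, "z": 0.22, "roll": 0.002},
    {"hand": -0.4, "x": 0.013, "y": 0, "z": 0.3, "roll": 0.002},
    {"hand": -0.4, "x": 0.013, "y": 0, "z": 0.36, "roll": 0.002},
    {"hand": -0.4, "x": 0.013, "y": 0, "z": 0.41, "roll": 0.002},
    {"hand": -0.4, "x": 0.013, "y": 0, "z": 0.45, "roll": 0.002},
    {"hand": -0.4, "x": 0.013, "y": 0, "z": 0.47, "roll": 0.002},
    {"hand": -0.4, "x": 0.013, "y": 0, "z": 0.47, "roll": 0.002},
    {"hand": -0.4, "x": 0.013, "y": 0, "z": 0.47, "roll": 0.002}
  ]
}}

```text
time: 17.35
tool_pos: [0.5092, -0.0243, 0.0744]
tcp_rot: [-0.787, -3.041, 0.0]
wrist_force: [0.9, 0.0, -0.7]
width: 0.698
grip_force: 0.0
```

>>> {"method": "servo_tool", "body": {
  "targets": [
    {"hand": 1, "x": 0, "y": 0, "z": 0, "roll": 0},
    {"hand": 1, "x": 0, "y": 0, "z": 0, "roll": 0},
    {"hand": 1, "x": 0, "y": 0, "z": 0, "roll": 0},
    {"hand": 1, "x": 0, "y": 0, "z": 0, "roll": 0},
    {"hand": 1, "x": 0, "y": 0, "z": 0, "roll": 0},
    {"hand": 1, "x": 0, "y": 0, "z": 0, "roll": 0},
    {"hand": 1, "x": 0, "y": 0, "z": 0, "roll": 0},
    {"hand": 1, "x": 0, "y": 0, "z": 0, "roll": 0},
    {"hand": 1, "x": 0, "y": 0, "z": 0, "roll": 0},
    {"hand": 1, "x": 0, "y": 0, "z": 0, "roll": 0}
  ],
  "grip_force": 70
}}

```text
time: 18.18
tool_pos: [0.5101, -0.0246, 0.0756]
tcp_rot: [0.785, 3.04, 0.0]
wrist_force: [-0.8, -0.8, 6.6]
width: 0.091
grip_force: 69.8
```

>>> {"method": "servo_tool", "body": {
  "targets": [
    {"hand": 1, "x": 0, "y": 0, "z": -0.02, "roll": 0},
    {"hand": 1, "x": 0, "y": 0, "z": -0.06, "roll": 0},
    {"hand": 1, "x": 0, "y": 0, "z": -0.12, "roll": 0},
    {"hand": 1, "x": 0, "y": 0, "z": -0.19, "roll": 0},
    {"hand": 1, "x": 0, "y": 0, "z": -0.26, "roll": 0},
    {"hand": 1, "x": 0.01, "y": 0.06, "z": -0.32, "roll": -0.01},
    {"hand": 1, "x": 0.02, "y": 0.12, "z": -0.38, "roll": -0.02},
    {"hand": 1, "x": 0.03, "y": 0.18, "z": -0.43, "roll": -0.03},
    {"hand": 1, "x": 0.038, "y": 0.23, "z": -0.45, "roll": -0.04},
    {"hand": 1, "x": 0.038, "y": 0.258, "z": -0.45, "roll": -0.04}
  ]
}}

```text
time: 19.02
tool_pos: [0.5569, 0.1007, 0.3036]
tcp_rot: [0.588, 3.08, 0.006]
wrist_force: [-0.2, -0.1, -2.8]
width: 0.092
grip_force: 69.8
```

>>> {"method": "servo_tool", "body": {
  "targets": [
    {"hand": 1, "x": 0, "y": 0, "z": 0, "roll": 0},
    {"hand": 1, "x": 0, "y": 0, "z": 0, "roll": 0},
    {"hand": 1, "x": 0, "y": 0, "z": 0, "roll": 0},
    {"hand": 1, "x": 0, "y": 0, "z": 0, "roll": 0},
    {"hand": 1, "x": 0, "y": 0, "z": 0, "roll": 0}
  ]
}}

```text
time: 19.43
tool_pos: [0.5542, 0.0965, 0.298]
tcp_rot: [-0.595, -3.082, 0.002]
wrist_force: [-0.4, -0.5, -3.1]
width: 0.093
grip_force: 69.8
```

Run:
```python
from h import *
import pickle
s=bot.read_state();print(s["tool_pos"],s["time"],s["width"],s["wrist_force"],s["torque"])
Rt=R.from_rotvec(s["tcp_rot"]).as_matrix();print("tooly",np.arctan2(Rt[1,1],Rt[0,1]))
C=cam("wrist");w=read_camera("wrist")[:,:,::-1];cv2.imwrite("pics/w14.png",w);pickle.dump(C,open("w14.pkl","wb"))
hsv=cv2.cvtColor(w,cv2.COLOR_BGR2HSV)
o=np.array([.593,.1564]);y=1.19;ex=np.array([np.cos(y),np.sin(y)]);ey=np.array([-ex[1],ex[0]])
for n,a,b,z in(("pL",-.0205,.141,.105),("pR",-.0205,-.141,.1),("bL",0,.141,.12),("bR",0,-.141,.12)):
    p=proj(C,[*(o+a*ex+b*ey),z]);print(n,p.round())
    if n[0]=="p":
        u,v=p.astype(int);r0=max(v-28,0);print((r0,u-36));print(hsv[r0:v+32:4,u-36:u+60:4,2]);print(hsv[r0:v+32:4,u-36:u+60:4,1])
m=((hsv[:,:,1]>70)&(hsv[:,:,0]>8)&(hsv[:,:,0]<25)&(hsv[:,:,2]>110)).astype(np.uint8)
for r in (0,40,80,120,240,280,320):
    d=np.diff(np.r_[0,m[r],0].astype(int));st=np.nonzero(d==1)[0];en=np.nonzero(d==-1)[0];print(r,[(int(a),int(b)) for a,b in zip(st,en) if b-a>3])
```

```text
[0.5541557  0.09649618 0.2979868 ] 19.4333 0.0934051500952477 [-0.43099346 -0.47681522 -3.09013038] [ 0.01116918  0.05141118 -0.00774667]
tooly 1.1891739733330846
pL [371.  38.]
(np.int64(10), np.int64(335))
[[ 43  42  39  40  38  38  38  39  40  40  41  40  43  42  41  42  43  41
   41  41  39  38  73  96]
 [ 42  41  41  41  39  40  40  38  40  39  40  40  40  42  42  42  42  41
   43  42  40  39  86  97]
 [ 41  42  42  39  40  38  41  38  38  40  39  41  43  42  42  43  41  42
   40  41  40  39  94  99]
 [ 43  43  41  41  39  39  41  39  40  40  41  42  41  41  43  42  41  40
   41  41  39  39  98  98]
 [ 43  42  41  42  40  39  40  37  39  41  40  41  42  43  41  61 147 168
  168 173 176 176 175 173]
 [ 40  43  42  41  40  39  40  40  41 116  59  41  41  42  76  46 158 175
  175 175 176 176 175 176]
 [ 41  42  43  40  40  40  40  37  75 142  96  86  86  65  64  50 157 176
  175 176 175 176 176 175]
 [ 41  42  42  40  40  38  38  39  71 145 163 174 172 162  83  60 162 172
  176 176 175 176 176 176]
 [ 41  42  43  41  41  38  39  40  70 137 129 124 124 105  71  67 165 167
  169 173 
[... 4899 characters left out ...]
1  58  51  32]
 [106 106  15 109  85 113  73   0  85  51  64  26  57  17  70  70  48  32
   45  51  28  35  36  38]
 [111 106  51  23  51  51  70   0  64   0  26  70  93  32  51  43  51  21
   32  32  24  36  40  27]
 [110 108  30  39  34 113  43  26  64 116  32  85  59  70  23  64  78  36
   30  29  26  43  39  43]]
bL [397.  35.]
bR [380. 310.]
0 [(0, 11), (308, 331), (586, 597)]
40 [(308, 331), (397, 422), (425, 449), (579, 591)]
80 [(244, 251), (253, 292), (307, 329), (375, 404), (512, 522), (574, 597)]
120 [(246, 254), (255, 294), (301, 329), (373, 412), (479, 483), (505, 515)]
240 [(307, 332), (367, 379), (462, 467), (486, 494)]
280 [(257, 261), (265, 272), (479, 487)]
320 [(474, 493)]
```

The left pin head is seen at (372,39) against (371,38) predicted, and the board edge at 397 as predicted. The caddy pose holds, and the plate is centred in the grip. I go above the pins.

>>> {"method": "servo_tool", "body": {
  "targets": [
    {"hand": 1, "x": -0.002, "y": 0.03, "z": 0, "roll": 0},
    {"hand": 1, "x": -0.002, "y": 0.07, "z": 0, "roll": 0},
    {"hand": 1, "x": -0.002, "y": 0.1, "z": 0, "roll": 0},
    {"hand": 1, "x": -0.002, "y": 0.118, "z": 0.02, "roll": 0},
    {"hand": 1, "x": -0.002, "y": 0.123, "z": 0.06, "roll": 0},
    {"hand": 1, "x": -0.002, "y": 0.123, "z": 0.11, "roll": 0},
    {"hand": 1, "x": -0.002, "y": 0.123, "z": 0.15, "roll": 0},
    {"hand": 1, "x": -0.002, "y": 0.123, "z": 0.18, "roll": 0},
    {"hand": 1, "x": -0.002, "y": 0.123, "z": 0.19, "roll": 0},
    {"hand": 1, "x": -0.002, "y": 0.123, "z": 0.19, "roll": 0}
  ]
}}

```text
time: 20.32
tool_pos: [0.5771, 0.1542, 0.2014]
tcp_rot: [-0.592, -3.081, 0.003]
wrist_force: [-0.0, 0.7, -2.5]
width: 0.093
grip_force: 69.7
```

>>> {"method": "servo_tool", "body": {
  "targets": [
    {"hand": 1, "x": 0, "y": 0, "z": 0, "roll": 0},
    {"hand": 1, "x": 0, "y": 0, "z": 0, "roll": 0},
    {"hand": 1, "x": 0, "y": 0, "z": 0, "roll": 0}
  ]
}}

```text
time: 20.57
tool_pos: [0.5799, 0.1546, 0.2061]
tcp_rot: [0.593, 3.082, 0.002]
wrist_force: [-0.3, -0.3, -3.2]
width: 0.091
grip_force: 69.7
```

```bash
cat > cad.py <<'E'
from h import *
o=np.array([.593,.1564]);ex=np.array([np.cos(1.19),np.sin(1.19)]);ey=np.array([-ex[1],ex[0]])
def st():
    s=bot.read_state();q=np.array(s["tool_pos"])[:2]-o;Rt=R.from_rotvec(s["tcp_rot"]).as_matrix();f=s["wrist_force"]
    print("rail in caddy x,y,z mm",(q@ex*1e3).round(1),(q@ey*1e3).round(1),round((s["tool_pos"][2]-.075)*1e3,1),"yaw",np.arctan2(Rt[1,1],Rt[0,1]).round(4),"F caddy",(f[:2]@ex).round(1),(f[:2]@ey).round(1),round(f[2],1),"t",s["time"],"T",np.round(s["torque"],2))
E
python3 - <<'E'
from cad import *
st()
C=cam("wrist");w=read_camera("wrist")[:,:,::-1];cv2.imwrite("pics/w15.png",w)
hsv=cv2.cvtColor(w,cv2.COLOR_BGR2HSV)
for n,a,b,z in(("pL",-.0205,.141,.105),("bL",0,.141,.12)):
    p=proj(C,[*(o+a*ex+b*ey),z]);print(n,p.round())
u,v=318,20
print(hsv[0:70:5,278:370:4,2]);print(hsv[0:70:5,278:370:4,1])
E
```

```text
rail in caddy x,y,z mm -6.5 11.5 131.1 yaw 1.1906 F caddy -0.4 0.2 -3.2 t 20.5667 T [0.05 0.02 0.  ]
pL [296.   9.]
bL [328.   3.]
[[ 42  44  44  41  58  80  66  41 156 148 158 166 165 150 155 180 178 179
  179 179 180 180 179]
 [ 42  45  42  40  64  85  60  66 156 148 158 167 166 151 150 174 178 179
  180 179 179 180 180]
 [ 42  43  42  46  76 103  84  92 155 148 157 166 166 153 151 155 179 179
  180 179 179 179 179]
 [ 43  43  39  41  73  99  64  72 178 149 158 166 166 143 130 128 145 149
  158 153 156 160 173]
 [ 45  42  43  39  59  82  41  43 180 152 158 166 166 113  47  46  44  47
   51  50  48  50  56]
 [ 42  43  40  40  43  59  41  44 180 169 158 166 166  97  44  45  43  46
   46  45  46  49  51]
 [ 43  42  42  41  40  42  42  44 180 172 158 164 166  96  45  42  44  46
   46  44  47  48  50]
 [ 45  43  44  44  43  42  43  43 180 171 176 165 166  96  45  45  47  46
   46  48  48  51  50]
 [ 43  44  41  41  41  41  42  42 179 178 179 180 169  96  46  45  46  46
   48  48  48  50  51]
 [ 44  43  41  42  43  43  43  45 180 178 179 179 179 102  61  62  68  67
   67  64  68  71  66]
[... 1048 characters left out ...]
111 116 109 106 112]
 [ 34  36  29  35  30  24  36  18 106 107 104 105 108 109 108 113 119 116
  111 112 112 110 107]
 [ 36  29  25  37  31  31  30   6 105 105 101  99 106 112 111 113 111 116
  112 112 106 107 120]
 [ 29  30  25  36  30  30  30  17 108 103 100  98  97 110 109 107 109 110
  110 112 105 111 112]
 [105 103 103 104 101  98  96  95 105 104 101 100  96 104 104 108 110 108
  109 107 105 107 105]
 [ 98  94  92 106 109 106 103 105 106 103 100  98  96 100 108 104 107 107
  107 107 108 106 107]
 [ 98  93  91  99 107 107 107 105 106 104 100 100  97 103 106 107 107 108
  108 107 107 108 108]
 [101  93  91 109 108 109 107 109 107 102 101 100  98 104 105 107 106 107
   97  89  86  90  98]]
```

>>> {"method": "servo_tool", "body": {
  "targets": [
    {"hand": 1, "x": 0.001, "y": -0.003, "z": 0.02, "roll": 0},
    {"hand": 1, "x": 0.001, "y": -0.003, "z": 0.035, "roll": 0},
    {"hand": 1, "x": 0.001, "y": -0.003, "z": 0.05, "roll": 0},
    {"hand": 1, "x": 0.001, "y": -0.003, "z": 0.065, "roll": 0},
    {"hand": 1, "x": 0.001, "y": -0.003, "z": 0.08, "roll": 0},
    {"hand": 1, "x": 0.001, "y": -0.003, "z": 0.09, "roll": 0},
    {"hand": 1, "x": 0.001, "y": -0.003, "z": 0.09, "roll": 0},
    {"hand": 1, "x": 0.001, "y": -0.003, "z": 0.09, "roll": 0}
  ]
}}

```text
time: 21.28
tool_pos: [0.5769, 0.1531, 0.1583]
tcp_rot: [-0.593, -3.083, 0.001]
wrist_force: [-1.3, 0.4, -3.9]
width: 0.089
grip_force: 69.6
```

```bash
python3 -c "
from cad import *
st()"
```

```text
rail in caddy x,y,z mm -9.1 13.7 83.3 yaw 1.1905 F caddy -0.1 1.3 -3.9 t 21.2833 T [ 0.1   0.48 -0.06]
```

>>> {"method": "servo_tool", "body": {
  "targets": [
    {"hand": 1, "x": 0, "y": 0, "z": 0.006, "roll": 0},
    {"hand": 1, "x": 0, "y": 0, "z": 0.012, "roll": 0},
    {"hand": 1, "x": 0, "y": 0, "z": 0.012, "roll": 0},
    {"hand": 1, "x": 0, "y": 0, "z": 0.012, "roll": 0}
  ]
}}

```text
time: 21.62
tool_pos: [0.577, 0.1536, 0.1528]
tcp_rot: [-0.593, -3.084, -0.0]
wrist_force: [-4.0, 2.2, -4.3]
width: 0.093
grip_force: 69.8
```

```bash
python3 -c "
from cad import *
st()"
```

```text
rail in caddy x,y,z mm -8.6 13.8 77.8 yaw 1.1907 F caddy 0.6 4.6 -4.3 t 21.6167 T [ 0.56  0.78 -0.01]
```

A pin is pushing the rail toward +y, so I shift 2 mm that way and continue down.

>>> {"method": "servo_tool", "body": {
  "targets": [
    {"hand": 1, "x": 0.004, "y": 0, "z": 0, "roll": 0},
    {"hand": 1, "x": 0.006, "y": 0, "z": 0, "roll": 0},
    {"hand": 1, "x": 0.006, "y": 0, "z": 0.008, "roll": 0},
    {"hand": 1, "x": 0.006, "y": 0, "z": 0.016, "roll": 0},
    {"hand": 1, "x": 0.006, "y": 0, "z": 0.016, "roll": 0},
    {"hand": 1, "x": 0.006, "y": 0, "z": 0.016, "roll": 0}
  ]
}}

```text
time: 22.12
tool_pos: [0.5748, 0.154, 0.1447]
tcp_rot: [-0.594, -3.085, 0.001]
wrist_force: [-0.1, 0.1, -3.0]
width: 0.09
grip_force: 69.8
```

```bash
python3 -c "
from cad import *
st()"
```

```text
rail in caddy x,y,z mm -9.0 16.0 69.7 yaw 1.1905 F caddy 0.1 0.1 -3.0 t 22.1167 T [-0.01 -0.01 -0.06]
```

>>> {"method": "servo_tool", "body": {
  "targets": [
    {"hand": 1, "x": 0.001, "y": 0, "z": 0.006, "roll": 0},
    {"hand": 1, "x": 0.001, "y": 0, "z": 0.012, "roll": 0},
    {"hand": 1, "x": 0.001, "y": 0, "z": 0.018, "roll": 0},
    {"hand": 1, "x": 0.001, "y": 0, "z": 0.018, "roll": 0},
    {"hand": 1, "x": 0.001, "y": 0, "z": 0.018, "roll": 0}
  ]
}}

```text
time: 22.53
tool_pos: [0.5742, 0.1544, 0.1358]
tcp_rot: [-0.593, -3.084, 0.001]
wrist_force: [0.5, 0.4, -2.6]
width: 0.092
grip_force: 69.8
```

>>> {"method": "servo_tool", "body": {
  "targets": [
    {"hand": 1, "x": 0, "y": 0, "z": 0.003, "roll": 0},
    {"hand": 1, "x": 0, "y": 0, "z": 0.006, "roll": 0},
    {"hand": 1, "x": 0, "y": 0, "z": 0.006, "roll": 0}
  ]
}}

```text
time: 22.78
tool_pos: [0.5744, 0.1544, 0.133]
tcp_rot: [-0.593, -3.085, 0.0]
wrist_force: [-0.1, -0.5, -3.5]
width: 0.095
grip_force: 69.8
```

```bash
python3 -c "
from cad import *
st()"
```

```text
rail in caddy x,y,z mm -8.7 16.5 58.0 yaw 1.1907 F caddy -0.5 -0.1 -3.5 t 22.7833 T [ 0.03 -0.01  0.01]
```

>>> {"method": "servo_tool", "body": {
  "targets": [
    {"hand": 1, "x": 0, "y": 0, "z": 0.003, "roll": 0},
    {"hand": 1, "x": 0, "y": 0, "z": 0.004, "roll": 0},
    {"hand": 1, "x": 0, "y": 0, "z": 0.004, "roll": 0}
  ]
}}

```text
time: 23.03
tool_pos: [0.5747, 0.1546, 0.1325]
tcp_rot: [0.593, 3.084, 0.0]
wrist_force: [-2.6, -0.4, 4.9]
width: 0.095
grip_force: 71.0
```

>>> {"method": "servo_tool", "body": {
  "targets": [
    {"hand": 1, "x": 0, "y": 0, "z": 0.003, "roll": 0},
    {"hand": 1, "x": 0, "y": 0, "z": 0.004, "roll": 0},
    {"hand": 1, "x": 0, "y": 0, "z": 0.004, "roll": 0}
  ]
}}

```text
time: 23.28
tool_pos: [0.5748, 0.1547, 0.1323]
tcp_rot: [0.593, 3.084, 0.001]
wrist_force: [-7.8, -1.0, 14.0]
width: 0.093
grip_force: 72.4
```

```bash
python3 -c "
from cad import *
st()"
```

```text
rail in caddy x,y,z mm -8.4 16.3 57.3 yaw 1.1908 F caddy -3.9 6.9 14.0 t 23.2833 T [-0.4   1.16 -0.01]
```

Slot-top contact comes at 57 mm, as the drawing says. I lift 3 mm and slide 26 mm to -y.

>>> {"method": "servo_tool", "body": {
  "targets": [
    {"hand": 1, "x": 0, "y": 0, "z": -0.01, "roll": 0},
    {"hand": 1, "x": 0, "y": 0, "z": -0.011, "roll": 0},
    {"hand": 1, "x": -0.01, "y": 0, "z": -0.011, "roll": 0},
    {"hand": 1, "x": -0.02, "y": 0, "z": -0.011, "roll": 0},
    {"hand": 1, "x": -0.03, "y": 0, "z": -0.011, "roll": 0},
    {"hand": 1, "x": -0.04, "y": 0, "z": -0.011, "roll": 0},
    {"hand": 1, "x": -0.048, "y": 0, "z": -0.011, "roll": 0},
    {"hand": 1, "x": -0.052, "y": 0, "z": -0.011, "roll": 0},
    {"hand": 1, "x": -0.052, "y": 0, "z": -0.011, "roll": 0},
    {"hand": 1, "x": -0.052, "y": 0, "z": -0.011, "roll": 0}
  ]
}}

```text
time: 24.12
tool_pos: [0.5987, 0.1447, 0.1346]
tcp_rot: [-0.594, -3.085, 0.0]
wrist_force: [-0.4, 0.2, -3.5]
width: 0.089
grip_force: 69.8
```

```bash
python3 -c "
from cad import *
st()"
```

```text
rail in caddy x,y,z mm -8.7 -9.6 59.6 yaw 1.1904 F caddy 0.1 0.4 -3.5 t 24.1167 T [ 0.02  0.02 -0.05]
```

Free all the way. Now I let it down 13 mm.

>>> {"method": "servo_tool", "body": {
  "targets": [
    {"hand": 1, "x": 0, "y": 0, "z": 0.006, "roll": 0},
    {"hand": 1, "x": 0, "y": 0, "z": 0.012, "roll": 0},
    {"hand": 1, "x": 0, "y": 0, "z": 0.017, "roll": 0},
    {"hand": 1, "x": 0, "y": 0, "z": 0.021, "roll": 0},
    {"hand": 1, "x": 0, "y": 0, "z": 0.023, "roll": 0},
    {"hand": 1, "x": 0, "y": 0, "z": 0.023, "roll": 0}
  ]
}}

```text
time: 24.62
tool_pos: [0.5983, 0.1448, 0.1229]
tcp_rot: [-0.593, -3.084, 0.0]
wrist_force: [0.2, -0.3, -2.6]
width: 0.094
grip_force: 69.9
```

```bash
python3 -c "
from cad import *
st()"
```

```text
rail in caddy x,y,z mm -8.7 -9.2 47.9 yaw 1.1907 F caddy -0.2 -0.3 -2.6 t 24.6167 T [ 0.03  0.02 -0.06]
```

>>> {"method": "servo_tool", "body": {
  "targets": [
    {"hand": 1, "x": 0, "y": 0, "z": 0.003, "roll": 0},
    {"hand": 1, "x": 0, "y": 0, "z": 0.005, "roll": 0},
    {"hand": 1, "x": 0, "y": 0, "z": 0.005, "roll": 0},
    {"hand": 1, "x": 0, "y": 0, "z": 0.005, "roll": 0}
  ]
}}

```text
time: 24.95
tool_pos: [0.5989, 0.145, 0.1224]
tcp_rot: [0.593, 3.084, 0.001]
wrist_force: [-3.9, -0.7, 6.0]
width: 0.088
grip_force: 71.1
```

```bash
python3 -c "
from cad import *
st()"
```

```text
rail in caddy x,y,z mm -8.4 -9.7 47.4 yaw 1.1908 F caddy -2.1 3.3 6.0 t 24.95 T [-0.18  0.61  0.06]
```

>>> {"method": "servo_tool", "body": {
  "targets": [
    {"hand": 1, "x": 0, "y": 0, "z": -0.002, "roll": 0},
    {"hand": 0.7, "x": 0, "y": 0, "z": -0.002, "roll": 0},
    {"hand": 0.5, "x": 0, "y": 0, "z": -0.002, "roll": 0},
    {"hand": 0.4, "x": 0, "y": 0, "z": -0.002, "roll": 0},
    {"hand": 0.4, "x": 0, "y": 0, "z": -0.002, "roll": 0},
    {"hand": 0.4, "x": 0, "y": 0, "z": -0.002, "roll": 0},
    {"hand": 0.4, "x": 0, "y": 0, "z": -0.002, "roll": 0}
  ]
}}

```text
time: 25.53
tool_pos: [0.5987, 0.1448, 0.1217]
tcp_rot: [-0.594, -3.085, 0.0]
wrist_force: [-0.2, -1.4, 0.2]
width: 0.301
grip_force: 0.0
```

>>> {"method": "servo_tool", "body": {
  "targets": [
    {"hand": 0.4, "x": 0, "y": 0, "z": -0.02, "roll": 0},
    {"hand": 0.4, "x": 0, "y": 0, "z": -0.05, "roll": 0},
    {"hand": 0.4, "x": 0, "y": 0, "z": -0.1, "roll": 0},
    {"hand": 0.4, "x": 0, "y": 0, "z": -0.17, "roll": 0},
    {"hand": 0.4, "x": 0, "y": 0, "z": -0.25, "roll": 0},
    {"hand": 0.4, "x": 0, "y": -0.06, "z": -0.33, "roll": 0},
    {"hand": 0.4, "x": 0, "y": -0.12, "z": -0.36, "roll": 0},
    {"hand": 0.4, "x": 0, "y": -0.14, "z": -0.36, "roll": 0},
    {"hand": 0.4, "x": 0, "y": -0.14, "z": -0.36, "roll": 0},
    {"hand": 0.4, "x": 0, "y": -0.14, "z": -0.36, "roll": 0}
  ]
}}

```text
time: 26.37
tool_pos: [0.5724, 0.0797, 0.3016]
tcp_rot: [-0.596, -3.084, -0.001]
wrist_force: [-1.2, -0.1, -0.5]
width: 0.3
grip_force: 0.0
```

Run:
```python
from cad import *
import pickle
st()
C=cam("wrist");w=read_camera("wrist")[:,:,::-1];cv2.imwrite("pics/w20.png",w);pickle.dump(C,open("w20.pkl","wb"))
cv2.imwrite("pics/sc20.png",read_camera("scene")[:,:,::-1]);cv2.imwrite("pics/sd20.png",read_camera("side")[:,:,::-1])
hsv=cv2.cvtColor(w,cv2.COLOR_BGR2HSV)
P=lambda a,b,z:proj(C,[*(o+a*ex+b*ey),z]).round()
yo=-.0097
for n,a,b,z in(("plateL",-.0085,yo+.175,.117),("tabL",-.0085,yo+.028,.152),("tabR",-.0085,yo-.028,.152),("mid",-.0085,yo+.1,.117),("plR",-.0085,yo-.1,.117),("collarM",.06,0,.152)): print(n,P(a,b,z))
m=((hsv[:,:,1]>70)&(hsv[:,:,0]>8)&(hsv[:,:,0]<25)&(hsv[:,:,2]>125)).astype(np.uint8)
for r in range(0,350,20):
    d=np.diff(np.r_[0,m[r],0].astype(int));s=np.nonzero(d==1)[0];e=np.nonzero(d==-1)[0];print(r,[(int(a),int(b)) for a,b in zip(s,e) if b-a>3])
```

```text
rail in caddy x,y,z mm -78.9 -9.3 226.6 yaw 1.1892 F caddy -0.6 1.0 -0.5 t 26.3667 T [-0.04 -0.03  0.05]
plateL [399. -25.]
tabL [396. 153.]
tabR [392. 212.]
mid [393.  69.]
plR [381. 263.]
collarM [471. 173.]
0 [(393, 404), (409, 427), (432, 458), (476, 560), (594, 606)]
20 [(392, 403), (531, 539), (588, 592)]
40 [(391, 402), (497, 502), (526, 536)]
60 [(390, 407), (523, 532)]
80 [(344, 367), (389, 399), (519, 528)]
100 [(344, 357), (364, 371), (387, 398), (488, 492), (516, 525)]
120 [(343, 365), (386, 446), (485, 489), (512, 521)]
140 [(343, 364), (385, 399), (509, 517)]
160 [(342, 356), (390, 401), (505, 514)]
180 [(342, 355), (389, 403), (415, 424), (502, 511)]
200 [(341, 362), (388, 401), (473, 478), (499, 507)]
220 [(341, 361), (380, 389), (470, 474), (495, 503)]
240 [(340, 359), (379, 388), (492, 500)]
260 [(381, 386), (489, 496)]
280 [(485, 493)]
300 [(463, 502)]
320 []
340 []
```

Run:
```python
from cad import *
import pickle
C=pickle.load(open("w20.pkl","rb"));w=cv2.imread("pics/w20.png");hsv=cv2.cvtColor(w,cv2.COLOR_BGR2HSV)
m=((hsv[:,:,2]>185)&(hsv[:,:,1]<25)).astype(np.uint8)
for n,x,y in(("L",.061,.091),("M",.063,-.001),("R",.057,-.091)):
    p=proj(C,[*(o+x*ex+y*ey),.152]);u,v=p.astype(int);a=max(v-25,0);ys,xs=np.nonzero(m[a:v+25,u-25:u+25])
    if len(xs): q=onz(C,((xs.min()+xs.max())/2+u-25,(ys.min()+ys.max())/2+a),.152)[:2]-o;print(n,p.round(),len(xs),(q@ex).round(4),(q@ey).round(4))
D=cam("side");im=cv2.imread("pics/sd20.png");h=cv2.cvtColor(im,cv2.COLOR_BGR2HSV)
def P(x,y,z):return proj(D,[*(o+x*ex+y*ey),z])
for y in(.15,.12,.09,.06,.03,-.05,-.08,-.11,-.14,-.17):
    t=P(-.013,y-.0097,.117);b=P(-.013,y-.0097,.06);u=int(round(t[0]))
    col=h[int(t[1])-14:int(t[1])+14,u]; print(y,t.round(1),"V",col[:,2].tolist())
```

```text
L [487.  64.] 262 0.0632 0.093
M [474. 174.] 185 0.0655 0.0001
R [455. 263.] 157 0.0554 -0.0893
0.15 [280.7 153.5] V [238, 238, 238, 236, 231, 168, 131, 199, 218, 219, 224, 219, 168, 193, 214, 146, 101, 96, 98, 113, 152, 145, 115, 94, 85, 97, 108, 102]
0.12 [290.1 155.3] V [97, 97, 99, 124, 138, 117, 94, 87, 85, 86, 85, 86, 115, 211, 202, 134, 102, 100, 103, 105, 107, 106, 103, 91, 86, 85, 86, 86]
0.09 [299.6 157.1] V [209, 205, 202, 193, 185, 187, 178, 166, 149, 131, 128, 139, 166, 219, 199, 132, 104, 104, 105, 106, 106, 107, 103, 96, 96, 98, 95, 94]
0.06 [309.3 158.9] V [207, 202, 196, 192, 183, 172, 164, 158, 147, 146, 144, 145, 148, 175, 219, 163, 112, 102, 104, 102, 103, 106, 105, 102, 97, 95, 95, 93]
0.03 [319.1 160.7] V [110, 111, 110, 84, 91, 165, 226, 232, 221, 150, 104, 98, 110, 161, 188, 147, 110, 101, 100, 99, 100, 103, 105, 101, 99, 102, 102, 102]
-0.05 [345.8 165.7] V [106, 106, 93, 111, 119, 125, 159, 223, 222, 152, 107, 100, 111, 165, 217, 166, 114, 102, 102, 97, 95, 96, 101, 102, 102, 103, 106, 106]
-0.08 [356.1 167.7] V [171, 186, 184, 185, 183, 174, 170, 162, 152, 133, 117, 116, 139, 200, 225, 167, 115, 101, 99, 97, 96, 97, 101, 102, 105, 107, 108, 111]
-0.11 [366.5 169.6] V [207, 205, 199, 195, 191, 185, 182, 171, 156, 142, 143, 144, 152, 200, 225, 167, 115, 97, 92, 97, 98, 100, 102, 105, 108, 109, 106, 101]
-0.14 [377.1 171.6] V [106, 106, 108, 148, 222, 235, 235, 235, 232, 228, 221, 199, 151, 198, 222, 150, 101, 96, 97, 100, 101, 102, 104, 99, 85, 86, 109, 110]
-0.17 [387.7 173.6] V [99, 100, 99, 100, 121, 224, 239, 240, 240, 240, 241, 240, 239, 235, 224, 160, 109, 99, 100, 103, 105, 106, 106, 107, 103, 100, 100, 100]
```

The rail's top edge lies within about 1 px of the home prediction along its whole length, so it is level and seated. All three bottles are standing in line and the robot is clear.

```bash
python3 -c "
from workcell import ticket
print(ticket.finish_job())"
```

```text
the job is handed in; nothing more can be done
None
```

The job is handed in at about 26.5 s of the 66 s: the bottle stands upright in the gap, about 6 mm behind its neighbours' line, and the rail hangs level and home on both pins with the drip ledge outwards.

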